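# Set up a screwdriving station: load the tilting jig, prop it, hang the driver

## Task

Get the screwdriving station ready. With the jig's plate still flat, lay every gearmotor flat in a nest of its own, motor can at the end away from the hinge; next swing the yellow prop leg by its red handle past over-centre until it locks at its stop and the loaded plate stands on it; only then take the electric screwdriver from its stand and hang it by its cap in the fork of the balancer arm, letting go only once the arm has sunk and settled. Also stand the dish of screws on the black shelf at the jig's side at any time, and leave the other things on the bench alone.

Things in the scene. Friction and masses are not known exactly. Their poses are not given: they have to be found in the camera images.
- motor_a: a gearmotor: white flat gearbox with round ends, 84 long (its x) x 44 wide x 22 high, and a bare steel motor can, 28 across and 44 high, standing on the +x end; 130 g. Origin under the middle of the gearbox; the can's axis is 20 towards +x, its top 66 above the origin. Any of the four gearmotors may be absent (None from the start); those present lie on the bench can upward, can roughly away from the robot. Take it by the can
- motor_b: a gearmotor: white flat gearbox with round ends, 84 long (its x) x 44 wide x 22 high, and a bare steel motor can, 28 across and 44 high, standing on the +x end; 130 g. Origin under the middle of the gearbox; the can's axis is 20 towards +x, its top 66 above the origin. Any of the four gearmotors may be absent (None from the start); those present lie on the bench can upward, can roughly away from the robot. Take it by the can
- motor_c: a gearmotor: white flat gearbox with round ends, 84 long (its x) x 44 wide x 22 high, and a bare steel motor can, 28 across and 44 high, standing on the +x end; 130 g. Origin under the middle of the gearbox; the can's axis is 20 towards +x, its top 66 above the origin. Any of the four gearmotors may be absent (None from the start); those present lie on the bench can upward, can roughly away from the robot. Take it by the can
- motor_d: a gearmotor: white flat gearbox with round ends, 84 long (its x) x 44 wide x 22 high, and a bare steel motor can, 28 across and 44 high, standing on the +x end; 130 g. Origin under the middle of the gearbox; the can's axis is 20 towards +x, its top 66 above the origin. Any of the four gearmotors may be absent (None from the start); those present lie on the bench can upward, can roughly away from the robot. Take it by the can
- jig_plate (a joint): tilt of the jig's brown nest plate about its hinge, which runs along the plate's edge nearest the robot: 0 lying flat, grows as the far edge rises; about 0.43 when it stands on the locked leg. Plate 150 x 234; a closing spring (about 0.4 N m) pulls it down
- nest_1 (a point): middle of the floor of nest 1 of the plate (1 to 4 in a row from the jig's left to right, 57 apart, floor 53 above the bench when flat). Each nest is a pocket 92 (x) x 52 (y) inside, with rims 14 high and 5 thick. Axes move with the plate: x up the slope away from the hinge, z out of the plate's face. Any gearmotor fits any nest, one per nest, can end towards +x
- nest_2 (a point): middle of the floor of nest 2 of the plate (1 to 4 in a row from the jig's left to right, 57 apart, floor 53 above the bench when flat). Each nest is a pocket 92 (x) x 52 (y) inside, with rims 14 high and 5 thick. Axes move with the plate: x up the slope away from the hinge, z out of the plate's face. Any gearmotor fits any nest, one per nest, can end towards +x
- nest_3 (a point): middle of the floor of nest 3 of the plate (1 to 4 in a row from the jig's left to right, 57 apart, floor 53 above the bench when flat). Each nest is a pocket 92 (x) x 52 (y) inside, with rims 14 high and 5 thick. Axes move with the plate: x up the slope away from the hinge, z out of the plate's face. Any gearmotor fits any nest, one per nest, can end towards +x
- nest_4 (a point): middle of the floor of nest 4 of the plate (1 to 4 in a row from the jig's left to right, 57 apart, floor 53 above the bench when flat). Each nest is a pocket 92 (x) x 52 (y) inside, with rims 14 high and 5 thick. Axes move with the plate: x up the slope away from the hinge, z out of the plate's face. Any gearmotor fits any nest, one per nest, can end towards +x
- prop_leg (a joint): angle of the yellow prop leg on its pivot: 0 folded down under the plate, grows as the handle is swung up and away from the robot, 1.34 at its stop. Its roller bar pushes the plate up as it swings; the plate's weight and spring press it back towards 0 until about 1.0 (over-centre) and beyond that hold it against its stop. Needs up to about 12 N at the handle when the plate is full
- leg_handle (a point): middle of the red free-turning handle sleeve of the leg, 18 across and 60 long, lying along y, on the jig's right side; 47 above the bench when folded. It moves on an arc of radius 120 about point leg_pivot, with joint prop_leg: folded, it lies on the robot's side of the pivot (172 degrees from the jig's +x, measured upward); the angle falls by the joint value. Axes turn with the leg
- leg_pivot (a point): point on the leg's pivot axis (along y) level with the middle of the handle, 30 above the bench; axes of the jig: x away from the robot, z up
- dish_seat (a point): middle of the floor of the black square screw-dish shelf fixed to the jig's left side: 70 x 70 inside, floor 4 above the bench, rim to 11 above the bench; axes of the jig
- screw_dish: a round steel dish of screws, 50 across at the foot, 56 at the rim, 40 tall, 120 g; origin under its middle, z up
- driver: electric screwdriver standing bit down in a fixed grey tube stand (54 across, 70 tall; lift 80 or more to clear it), 197 long, about 0.38 kg. Origin at the bit's tip, z up along it. Blue body 36 across from 50 to 125 above the tip; steel neck 12 across from 125 to 155; black hanging cap 34 across from 155 to 197. Take it by the upper half of the cap
- driver_hang (a point): centre of the underside of the driver's cap, 155 above the tip; axes as the driver's
- fork_seat (a point): middle of the fork on the arm's end, at its top face, where the cap's underside rests with the neck in the slot. Slot 19 wide, open to -x; prongs 6 thick, tips 26 from here with lips 6 high: pass the cap above them. It stays level, 262 above the bench empty, 175 to 205 with the driver hanging free (damped spring, about 48 N/m here). The arm comes from +x, below this face
- long_screwdriver: bystander: an orange-handled screwdriver 240 long lying on the bench; to be left alone
- spanner: bystander: a 200 long steel spanner lying on the bench; to be left alone
- grease_bottle: bystander: a small pale grease bottle with red cap, 42 across, 105 tall; to be left alone
- gear_cover: bystander: a flat white gear cover 120 x 60 x 15; to be left alone
- big_gear: bystander: a flat white plastic gear wheel, 60 across, 18 tall; to be left alone
- bit_case: bystander: a dark bit case 90 x 55 x 22; to be left alone
Not all that is in view belongs to the job. Leave any green or pink look-alike of the motor_d alone.

How it is judged:
By the outcome, as a careful person would: the job done as asked, in the order asked, and still so for the second after the job is handed in, with the robot touching nothing.
Of motor_a, motor_b, motor_c, motor_d only 2 to 4 are there at a start; the rules pass over those that are not, and their reading is None.
At some moment in a run one of motor_a, motor_b, motor_c, motor_d, screw_dish may be knocked a few centimetres aside while the robot is not near it.
It also fails if it takes over 210 s, if anything falls off the work surface, if the arm or the gripper's body presses on something with over 40 N, if the wrist force passes 120 N, or if a joint passes its speed limit or range.

## Robot

A 6-joint arm with a two-finger parallel gripper is mounted at the origin on the work surface. World frame = base frame: x ahead of the robot, y to its left, z up, the work surface at z = 0. Lengths are in mm, angles in rad, forces in N, time in s.
With the tool pointing down it reaches from about 350 to 975 mm from the base axis. Payload 7.1 kg.
Tool frame: the origin (TCP) lies between the finger pads; the fingertips stand 14 mm ahead of it and the grasp point (between the pads) lies 5 mm behind it; z points along the fingers, y is the direction in which the jaws open and shut (so a half turn about z gives the same grasp; the last joint's range is limited). The gripper opens to 88 mm and grips with 3 to 60 N. Pads are 20 mm wide; open, the fingers measure 115 mm over their backs; the gripper's body (75 mm by 178 mm) begins 61 mm behind the grasp point.
Start: joints at [1.125, 0.423, 1.63, -0, 1.089, -0.019], TCP at [258.693, 568.931, 236.675] pointing down, gripper open.
Joint ranges: [-3, 3], [-0.9, 2.11], [0.09, 2.58], [-1.31, 4.45], [0.11, 2.69], [-2.54, 2.54]. Speed limits (rad/s): [2.39, 2.39, 3.01, 3.14, 3.14, 3.14].

## Interface

Orientations are given as a rotation vector (axis times angle).
In Python, from workcell import get_obs, get_image, calibration, close_job, regions_of, place_of gives the robot as it stands.
- The arm moves only by the tool move_arm, never from a script. Its argument "deltas" is a list of rows, each a list of 5 numbers: the closure in counts, from 0 (fully open) to 255 (shut), then the shift along the tool's x, y, z in m, then the turn about the tool's z in rad. In form: [[grip, x, y, z, roll], ...]. A call has 1 to 5 rows; each row is the pose to reach, as a shift and turn from the pose commanded when the call began, along the tool's axes at that moment; what a row does not reach only later rows make up. A row lasts 1/12 s, in which the tool goes at most 41.7 mm and 7.16 degrees, less where a joint would pass 70% of its speed; a pose out of reach is approached as far as the arm can. A call with a gripper value outside its range is refused whole. The fingers move at their own pace and stop on an object; the grip force is fixed at half the most. Time passes only in rows, so rows that repeat a pose let the fingers close. It gives the time, the measured TCP pose, the force and the opening at its end, in the units of the state.
- get_obs(): the state, without advancing time (a new reading comes with each control period).
- get_image(name): name is "scene" or "top"; returns the picture (420x560x3 uint8, blue, green, red); there is no depth.
- calibration(name): a dict with "intrinsics" (3x3 intrinsics, pixels), "world_to_cam" (4x4, takes a point from world to camera coordinates). Camera axes: x right, y down, z forward; pixel columns grow to the right and rows downward; lengths in mm; the calibration is good to about 2 mm. A picture is of the moment at which its call begins. calibration takes no time and is no camera call.
- close_job(): hands the job in, once; it reports no verdict.
Trained networks look in the newest picture that a camera, given by its name, has taken for a name from the list of things; names that differ only in an ending like _2 or _b are one class to them, and where a whole thing is asked for, a point or a joint stands for the part that bears it (a point fixed in the world has none). Each returns a list of dicts, best first, with "conf" (0 to 1); they miss things now and then, are a little off and sometimes report something else, mostly with a low value. They report only what shows in the picture. A call takes as long as a camera call. They do not tell look-alikes from the thing itself.
- regions_of(camera, name): "region" (420x560 bool, what is visible of it).
- place_of(camera, name): "location" ([x, y, z] in mm, in world coordinates, good to about 4 mm: a listed point, or the origin of a listed thing).
The state is a dict: "t": time; "qpos": joint angles; "qvel": joint speeds; "joint_torque": joint torques, N m; "ee_pos": TCP position; "orientation": TCP orientation; "ft_force": force on the tool from outside, world axes, zero at the start; "moment": the same for the moment, N m; "width": finger opening in mm.
Only numpy, scipy, OpenCV 4.12 (cv2) and the standard library are available. Lean on these libraries where they do the work, as an engineer would, in place of code of your own. Each camera call takes 0.05 s, during which the arm holds its last target.

## Working session

There is one attempt and no reset: what is moved stays moved. The work goes in short steps, Python scripts to look and compute and a tool call to move; the robot and the scene stay as the last step left them, time stands still between calls to the robot, and variables do not carry over. Pictures are saved under pics/ and viewed, and the job is handed in when it is done.

Besides the shell and the picture viewer there is one more tool, called by a JSON object that holds its "api" and its "payload". move_arm: Moves the arm, as the interface text tells. Its arguments: {"type":"object","properties":{"deltas":{"type":"array","items":{"type":"array","items":{"type":"number"}}}},"required":["deltas"]}

```bash
ls; mkdir -p pics; python3 - <<'E'
from workcell import *
import cv2
o=get_obs();print(o)
for n in("scene","top"):
    im=get_image(n);cv2.imwrite(f"pics/{n}0.png",im)
    c=calibration(n);print(n,c)
E
```

```text
pics
{'t': 0.0, 'qpos': array([ 1.12497556e+00,  4.23812757e-01,  1.63067957e+00, -1.35177294e-05,
        1.08863002e+00, -1.89993434e-02]), 'qvel': array([ 0.00086636,  0.00051726,  0.00157904,  0.000472  , -0.00257885,
       -0.00067661]), 'joint_torque': array([-1.69558873e-03, -5.44622505e+01, -2.73667449e+01,  6.42376347e-02,
        2.27884634e-02, -1.01941773e-04]), 'ee_pos': array([258.48428113, 568.45208174, 235.92332704]), 'orientation': array([-6.65289958e-01, -3.06999149e+00,  2.34231955e-03]), 'ft_force': array([1.01021949, 0.13780517, 0.21043081]), 'moment': array([-0.01651656, -0.02535267, -0.04512256]), 'width': 87.64105513462502}
scene {'intrinsics': array([[401.27900024,   0.        , 283.27581773],
       [  0.        , 401.27900024, 206.94403476],
       [  0.        ,   0.        ,   1.        ]]), 'world_to_cam': array([[ 3.36581441e-01,  9.41592569e-01,  1.07873754e-02,
        -9.14609845e+01],
       [ 5.66811926e-01, -1.93437884e-01, -8.00815850e-01,
        -1.59368754e+02],
       [-7.51955566e-01,  2.75654166e-01, -5.98813500e-01,
         1.67906853e+03],
       [ 0.00000000e+00,  0.00000000e+00,  0.00000000e+00,
         1.00000000e+00]])}
top {'intrinsics': array([[449.15462104,   0.        , 271.09100667],
       [  0.        , 449.15462104, 204.66315458],
       [  0.        ,   0.        ,   1.        ]]), 'world_to_cam': array([[-1.76852358e-02, -9.99838208e-01, -3.28496814e-03,
        -3.87318831e+01],
       [-9.81883680e-01,  1.79873949e-02, -1.88628983e-01,
         5.27127933e+02],
       [ 1.88657552e-01, -1.10491444e-04, -9.82042930e-01,
         1.36719211e+03],
       [ 0.00000000e+00,  0.00000000e+00,  0.00000000e+00,
         1.00000000e+00]])}
```

View pics/scene0.png

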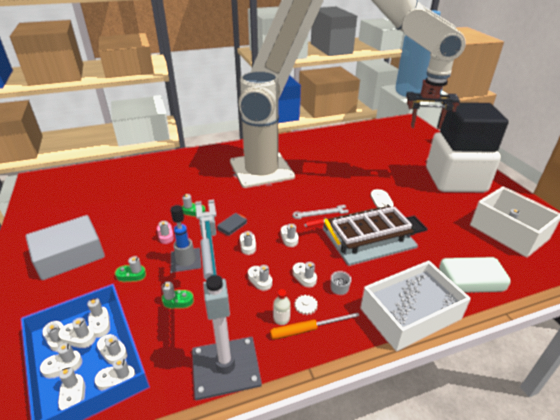

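View pics/top0.png

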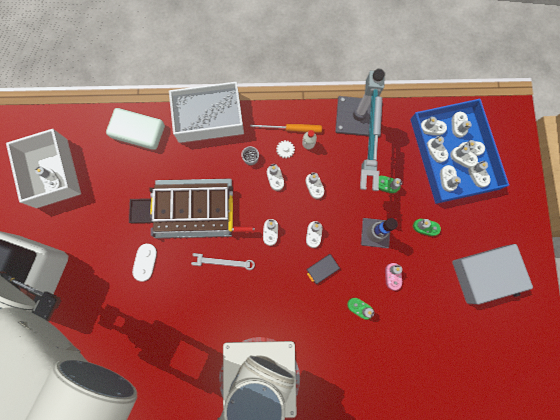

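```bash
python3 - <<'E'
from workcell import *
import numpy as np
for n in("top","scene"):
    for t in ["motor_a","nest_1","nest_2","nest_3","nest_4","leg_handle","leg_pivot","dish_seat","screw_dish","driver","driver_hang","fork_seat"]:
        print(n,t,[(np.round(r["location"]).tolist(),round(r["conf"],2)) for r in place_of(n,t)])
print(get_obs()["t"])
E
```

```text
top motor_a [([453.0, -549.0, -1.0], 0.94), ([598.0, -425.0, 2.0], 0.86), ([592.0, -188.0, -2.0], 0.82), ([302.0, -426.0, 3.0], 0.78), ([449.0, -42.0, -2.0], 0.77), ([204.0, -315.0, -0.0], 0.76), ([439.0, -183.0, -0.0], 0.6), ([627.0, -60.0, -4.0], 0.51), ([535.0, 297.0, 54.0], 0.47)]
top nest_1 [([533.0, 236.0, 55.0], 0.88), ([532.0, 182.0, 58.0], 0.85), ([532.0, 296.0, 53.0], 0.8), ([531.0, 126.0, 48.0], 0.72), ([629.0, -63.0, 0.0], 0.38)]
top nest_2 [([533.0, 236.0, 55.0], 0.88), ([532.0, 182.0, 58.0], 0.85), ([532.0, 296.0, 53.0], 0.8), ([531.0, 126.0, 48.0], 0.72), ([629.0, -63.0, 0.0], 0.38)]
top nest_3 [([533.0, 236.0, 55.0], 0.88), ([532.0, 182.0, 58.0], 0.85), ([532.0, 296.0, 53.0], 0.8), ([531.0, 126.0, 48.0], 0.72), ([629.0, -63.0, 0.0], 0.38)]
top nest_4 [([533.0, 236.0, 55.0], 0.88), ([532.0, 182.0, 58.0], 0.85), ([532.0, 296.0, 53.0], 0.8), ([531.0, 126.0, 48.0], 0.72), ([629.0, -63.0, 0.0], 0.38)]
top leg_handle [([450.0, 44.0, 46.0], 0.51)]
top leg_pivot [([572.0, 44.0, 30.0], 0.69)]
top dish_seat [([531.0, 376.0, 7.0], 0.68), ([533.0, 296.0, 54.0], 0.37), ([450.0, 46
[... 1066 characters left out ...]
34.0, 234.0, 52.0], 0.63), ([536.0, 124.0, 56.0], 0.63), ([438.0, -382.0, 7.0], 0.29), ([574.0, 39.0, 32.0], 0.26)]
scene nest_4 [([536.0, 180.0, 52.0], 0.84), ([533.0, 292.0, 50.0], 0.63), ([534.0, 234.0, 52.0], 0.63), ([536.0, 124.0, 56.0], 0.63), ([438.0, -382.0, 7.0], 0.29), ([574.0, 39.0, 32.0], 0.26)]
scene leg_handle [([454.0, 45.0, 48.0], 0.49)]
scene leg_pivot [([572.0, 39.0, 32.0], 0.87)]
scene dish_seat [([529.0, 379.0, 4.0], 0.7)]
scene screw_dish [([698.0, 18.0, 2.0], 0.55)]
scene driver [([438.0, -384.0, 5.0], 0.8), ([799.0, -103.0, -0.0], 0.17)]
scene driver_hang [([442.0, -384.0, 162.0], 0.86), ([625.0, -58.0, -2.0], 0.71)]
scene fork_seat [([550.0, -310.0, 259.0], 0.76)]
1.3
```

```bash
python3 - <<'E'
import cv2,numpy as np
a=cv2.imread("pics/top0.png");b=cv2.imread("pics/scene0.png")
c1=cv2.resize(a[120:280,120:360],(800,533),interpolation=cv2.INTER_CUBIC)
c2=cv2.resize(b[180:340,140:440],(800,427),interpolation=cv2.INTER_CUBIC)
c3=cv2.resize(a[50:250,330:450],(360,600),interpolation=cv2.INTER_CUBIC)
cv2.imwrite("pics/c1.png",c1);cv2.imwrite("pics/c2.png",c2);cv2.imwrite("pics/c3.png",c3)
E
cat > h.py <<'E'
from workcell import *
import numpy as np,cv2
from scipy.optimize import minimize
def proj(cam,P):
    c=calibration(cam);P=np.atleast_2d(P)
    q=P@c["world_to_cam"][:3,:3].T+c["world_to_cam"][:3,3]
    u=q@c["intrinsics"].T
    return u[:,:2]/u[:,2:]
def unproj(cam,uv,z):
    c=calibration(cam);R=c["world_to_cam"][:3,:3];t=c["world_to_cam"][:3,3]
    d=R.T@np.linalg.inv(c["intrinsics"])@np.array([uv[0],uv[1],1.]);o=-R.T@t
    return o+d*(z-o[2])/d[2]
th=np.linspace(0,2*np.pi,40,endpoint=False);C=np.c_[np.cos(th),np.sin(th)]
def motor_parts(x,y,a,z0=0):
    st=np.vstack([C*22+[20,0],C*22-[20,0]]);ca=C*14+[20,0]
    R=np.array([[np.cos(a),-np.sin(a)],[np.sin(a),np.cos(a)]])
    f=lambda p,z:np.c_[p@R.T+[x,y],np.full(len(p),z+z0)]
    return [np.vstack([f(st,0),f(st,22)]),np.vstack([f(ca,22),f(ca,66)])]
def dish_parts(x,y,a=0,z0=0):
    return [np.vstack([np.c_[C*25+[x,y],np.full(40,z0)],np.c_[C*28+[x,y],np.full(40,z0+40.)]])]
S=4
def render(cam,parts,shape=(420,560)):
    m=np.zeros((shape[0]*S,shape[1]*S),np.uint8)
    for p in parts:
        h=cv2.convexHull(((proj(cam,p)+.5)*S-.5).astype(np.float32))
        cv2.fillPoly(m,[np.round(h).astype(np.int32)],255)
    return cv2.resize(m,(shape[1],shape[0]),interpolation=cv2.INTER_AREA)/255.
def fit(regs,p0,parts,ang=True):
    """regs: {cam:bool region}"""
    def cost(p):
        s=0
        for cam,r in regs.items():
            m=render(cam,parts(*p));s+=np.abs(m-r).sum()/r.sum()
        return s
    best=None
    for da in ([-.25,0,.25] if ang else [0]):
        q=np.array(p0,float)
        if ang:q[2]+=da
        n=len(q);sx=np.vstack([q]+[q+np.eye(n)[i]*([8,8,.2][i]) for i in range(n)])
        r=minimize(cost,q,method="Nelder-Mead",options=dict(initial_simplex=sx,xatol=.02,fatol=1e-4,maxiter=150))
        if best is None or r.fun<best.fun:best=r
    return best
def nearest(cam,name,p,maxd=40):
    """region whose centroid lies nearest to projected world p"""
    u=proj(cam,p)[0];bb=None
    for r in regions_of(cam,name):
        if r["region"].sum()<20: continue
        v,w=np.nonzero(r["region"]);d=np.hypot(w.mean()-u[0],v.mean()-u[1])
        if d<maxd and (bb is None or d<bb[0]):bb=(d,r["region"])
    return None if bb is None else bb[1]
E
```

```text
(no output)
```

View pics/c1.png

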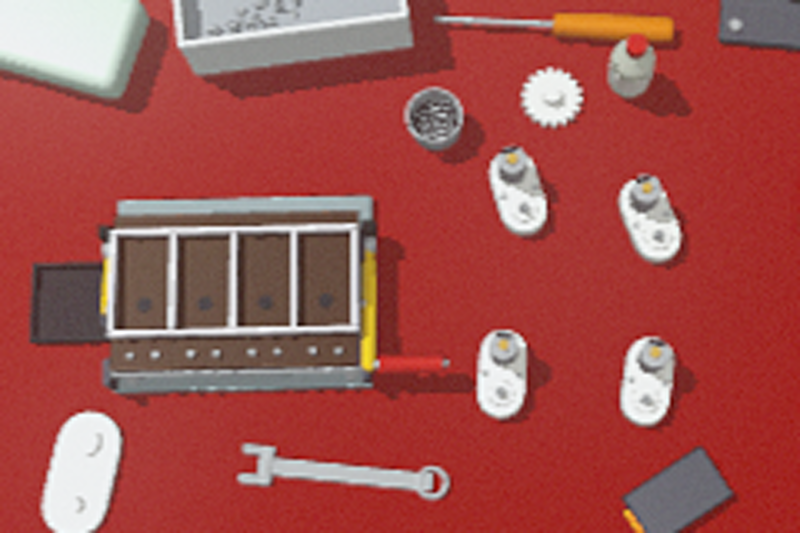

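View pics/c2.png

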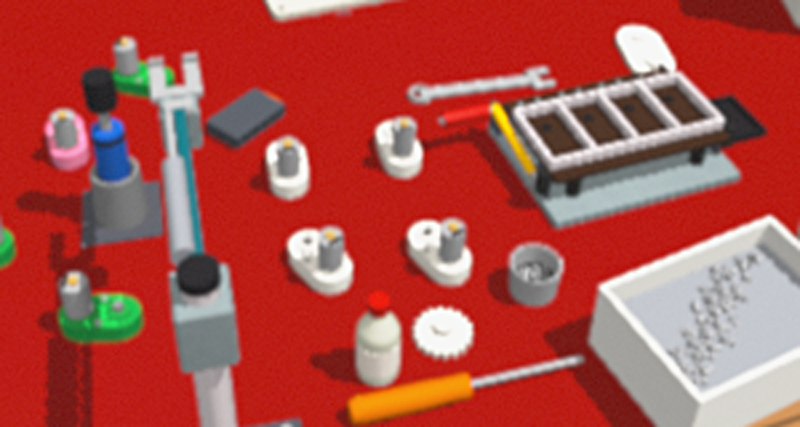

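View pics/c3.png

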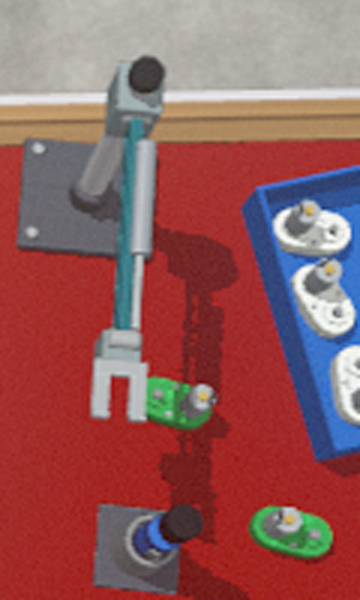

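```bash
python3 - <<'E'
from h import *
G={}
for cam in("top","scene"):
    im=get_image(cam)
    G[cam]=[r["region"] for r in regions_of(cam,"motor_a")]
def near(cam,p):
    u=proj(cam,p)[0];o=[]
    for r in G[cam]:
        v,w=np.nonzero(r);o.append(np.hypot(w.mean()-u[0],v.mean()-u[1]))
    i=int(np.argmin(o));return G[cam][i] if o[i]<12 else None
for x,y in[(595,-189),(628,-59),(439,-182),(449,-42)]:
    rg={c:near(c,[x,y,20]) for c in G};rg={k:v for k,v in rg.items() if v is not None}
    for s in [rg]+[{k:v} for k,v in rg.items()]:
        b=fit(s,[x,y,0.],motor_parts);print(list(s),np.round(b.x,2),round(b.fun,3))
rg={c:nearest(c,"screw_dish",[699,20,20]) for c in G};rg={k:v for k,v in rg.items() if v is not None}
b=fit(rg,[699,20],dish_parts,False);print("dish",list(rg),b.x,b.fun)
print(get_obs()["t"])
E
```

```text
['top', 'scene'] [ 5.9568e+02 -1.8998e+02  3.5000e-01] 0.207
['top'] [ 5.9500e+02 -1.9184e+02  3.4000e-01] 0.054
['scene'] [ 5.9595e+02 -1.8732e+02  2.8000e-01] 0.061Traceback (most recent call last):
  File "<stdin>", line 14, in <module>
  File "h.py", line 40, in fit
    r=minimize(cost,q,method="Nelder-Mead",options=dict(initial_simplex=sx,xatol=.02,fatol=1e-4,maxiter=150))
    res = _minimize_neldermead(fun, x0, args, callback, bounds=bounds,
                               **options)
    fsim[j] = func(sim[j])
              ~~~~^^^^^^^^
    fx = function(np.copy(x), *(wrapper_args + args))
  File "h.py", line 33, in cost
    m=render(cam,parts(*p));s+=np.abs(m-r).sum()/r.sum()
  File "h.py", line 25, in render
    h=cv2.convexHull(((proj(cam,p)+.5)*S-.5).astype(np.float32))
                       ~~~~^^^^^^^
  File "h.py", line 5, in proj
    c=calibration(cam);P=np.atleast_2d(P)
ValueError: time passes only in moves, steps and waits
```

The four bare white gearmotors on the bench are at top-image pixels (270,232), (314,233), (275,177) and (315,185). They match the description. The green ones at (360,308), (427,227) and (390,184) and the pink one at (395,275) are look-alikes. The white ones in the tray and bin don't lie on the bench. The fork at (370,175) opens towards the robot.

```bash
sed -i 's/^def proj/_C={}\n_cal=calibration\ndef calibration(n):\n    if n not in _C:_C[n]=_cal(n)\n    return _C[n]\ndef proj/' h.py; cat > m.py <<'E'
from h import *
import sys
def measure(pts,cams=("top","scene"),each=False):
    G={}
    for cam in cams:
        get_image(cam);G[cam]=[r["region"] for r in regions_of(cam,"motor_a") if r["region"].sum()>20]
    def near(cam,p):
        u=proj(cam,p)[0];o=[]
        for r in G[cam]:
            v,w=np.nonzero(r);o.append(np.hypot(w.mean()-u[0],v.mean()-u[1]))
        if not o:return None
        i=int(np.argmin(o));return G[cam][i] if o[i]<14 else None
    for x,y,z in pts:
        rg={c:near(c,[x,y,z+20]) for c in G};rg={k:v for k,v in rg.items() if v is not None}
        for s in ([rg] if not each else [rg]+[{k:v} for k,v in rg.items()]):
            if not s: print("none",x,y);continue
            b=fit(s,[x,y,0.],lambda a,b,c:motor_parts(a,b,c,z))
            X=b.x;print(list(s),np.round(X,2),"can",np.round([X[0]+20*np.cos(X[2]),X[1]+20*np.sin(X[2])],1),round(b.fun,3))
E
python3 - <<'E'
from m import *
measure([(595,-189,0),(628,-59,0),(439,-182,0),(449,-42,0)],each=True)
rg={c:nearest(c,"screw_dish",[699,20,20]) for c in("top","scene")};rg={k:v for k,v in rg.items() if v is not None}
b=fit(rg,[699,20],dish_parts,False);print("dish",list(rg),b.x,b.fun)
for c in ("top","scene"):
    rs=regions_of(c,"nest_1");print(c,[(int(r["region"].sum()),round(r["conf"],2),[int(np.mean(k)) for k in np.nonzero(r["region"])]) for r in rs])
    np.save(f"nest_{c}.npy",rs[0]["region"])
    cv2.imwrite(f"pics/nest_{c}.png",cv2.resize((rs[0]["region"]*255).astype(np.uint8)[130:300,100:460],(720,340)))
print(get_obs()["t"])
E
```

```text
['scene'] [ 5.9520e+02 -1.8815e+02  3.0000e-01] can [ 614.3 -182.3] 0.078
['scene'] [ 5.9520e+02 -1.8815e+02  3.0000e-01] can [ 614.3 -182.3] 0.078
['top', 'scene'] [ 6.2653e+02 -6.2860e+01  3.0000e-01] can [645.7 -57. ] 0.269
['top'] [ 6.2433e+02 -6.4840e+01  2.8000e-01] can [643.6 -59.4] 0.125
['scene'] [ 6.2654e+02 -6.0500e+01  2.6000e-01] can [645.9 -55.4] 0.094
['top', 'scene'] [ 4.3545e+02 -1.8274e+02 -1.5000e-01] can [ 455.2 -185.7] 0.249
['top'] [ 4.3555e+02 -1.8441e+02 -1.7000e-01] can [ 455.3 -187.8] 0.064
['scene'] [ 4.3608e+02 -1.8048e+02 -1.9000e-01] can [ 455.7 -184.3] 0.112
['scene'] [ 4.4547e+02 -4.1750e+01 -2.1000e-01] can [465.  -45.9] 0.139
['scene'] [ 4.4547e+02 -4.1750e+01 -2.1000e-01] can [465.  -45.9] 0.139
dish ['top', 'scene'] [698.70727396  17.93597889] 0.2221107169941791
top [(3580, 0.81, [206, 190])]
scene [(2356, 0.96, [225, 370])]
1.9
```

```bash
cat > nestfit.py <<'E'
from h import *
def frame(cam,x,y,a,z=67):
    R=np.array([[np.cos(a),-np.sin(a)],[np.sin(a),np.cos(a)]])
    def poly(x0,x1,y0,y1):
        p=np.array([[x0,y0],[x1,y0],[x1,y1],[x0,y1]])@R.T+[x,y]
        return np.round((proj(cam,np.c_[p,np.full(4,z)])+.5)*8-.5).astype(np.int32)
    m=np.zeros((420*8,560*8),np.uint8)
    cv2.fillPoly(m,[poly(-51,51,-116.5,116.5)],255)
    for k in range(4):
        c=-85.5+57*k;cv2.fillPoly(m,[poly(-46,46,c-26,c+26)],0)
    return cv2.resize(m,(560,420),interpolation=cv2.INTER_AREA)/255.
def go(ims,s0=(533,208.7,0)):
    W={}
    for c,im in ims.items():
        m=im.astype(float).min(2);u=proj(c,[533,209,67])[0].astype(int)
        w=np.zeros_like(m);sl=np.s_[u[1]-45:u[1]+45,u[0]-70:u[0]+70];w[sl]=1;W[c]=(m,w>0)
    def cost(p):
        s=0
        for c,(m,w) in W.items():
            f=cv2.GaussianBlur(frame(c,*p),(0,0),.5);s-=np.corrcoef(f[w],m[w])[0,1]
        return s
    b=None
    for dx in(-6,0,6):
        q=np.array(s0)+[dx,0,0];sx=np.vstack([q,q+[5,0,0],q+[0,5,0],q+[0,0,.05]])
        r=minimize(cost,q,method="Nelder-Mead",options=dict(initial_simplex=sx,maxiter=120,xatol=.02,fatol=1e-5))
        if b is None or r.fun<b.fun:b=r
    return b
if __name__=="__main__":
    ims={c:cv2.imread(f"pics/{c}0.png") for c in("top","scene")}
    for s in (ims,{"top":ims["top"]},{"scene":ims["scene"]}):
        b=go(s);print(list(s),np.round(b.x,3),round(b.fun,3))
E
python3 nestfit.py
```

```text
['top', 'scene'] [5.32020e+02 2.06685e+02 5.00000e-03] -1.161
['top'] [5.31601e+02 2.06664e+02 5.00000e-03] -0.731
['scene'] [5.36343e+02 2.06621e+02 2.00000e-03] -0.47
```

```bash
cat > plan.py <<'E'
from workcell import get_obs
import numpy as np,json
from scipy.spatial.transform import Rotation as Ro
SAG=np.array([.1,.2,.8])
def plan(wps,grip,vmax=38.,amax=.115,from_meas=True):
    """wps: list of (x,y,z,jawyaw|None,[vmax]); prints rows by calls of <=5 rows"""
    o=get_obs();p=o["ee_pos"]+SAG;R=Ro.from_rotvec(o["orientation"]).as_matrix();q6=o["qpos"][5];q1=o["qpos"][0]
    print("now",np.round(o["ee_pos"],1),"jawyaw",round(float(np.arctan2(R[1,1],R[0,1])),3),"q6",round(q6,2),"t",round(o["t"],2),"w",round(o["width"],1))
    yaw=np.arctan2(R[1,1],R[0,1]);rows=[]
    for w in wps:
        t=np.array(w[:3],float);v=w[4] if len(w)>4 else vmax
        ty=yaw if w[3] is None else w[3]
        d=(ty-yaw+np.pi/2)%np.pi-np.pi/2
        # avoid q6 out of range: q6 change = roll(tool z down => roll=-d) + dq1
        q1n=np.arctan2(t[1],t[0]);
        for dd in (d,d-np.pi,d+np.pi):
            pass
        best=min((d,d-np.pi,d+np.pi),key=lambda k:abs(k)+(100 if abs(q6-k+(q1n-q1))>2.4 else 0))
        d=best;q6=q6-d+(q1n-q1);q1=q1n
        n=max(1,int(np.ceil(np.linalg.norm(t-p)/v)),int(np.ceil(abs(d)/amax)))
        for i in range(1,n+1): rows.append((p+(t-p)*i/n,yaw+d*i/n))
        p=t;yaw=yaw+d
    c=o["ee_pos"]+SAG;cy=np.arctan2(R[1,1],R[0,1])
    for k in range(0,len(rows),5):
        ch=rows[k:k+5];out=[]
        for (P,Y) in ch:
            # tool axes: y=(cos cy,sin cy,0), z=(0,0,-1), x=y x z
            yv=np.array([np.cos(cy),np.sin(cy),0]);zv=np.array([0,0,-1.]);xv=np.cross(yv,zv)
            D=(P-c)/1000;out.append([grip]+[round(float(D@a),4) for a in(xv,yv,zv)]+[round(float(-(Y-cy)),3)])
        print(json.dumps(out))
        c,cy=ch[-1]
    print("pred q6",round(q6,2))
E
python3 -c "
from plan import *
plan([(400,180,200,-0.1),(465,-45,130,-0.2),(465,-45,70,-.2)],0)"
```

```text
now [258.7 568.9 236.7] jawyaw 1.144 q6 -0.02 t 1.9 w 87.7
[[0, -0.0263, -0.0269, 0.0034, 0.113], [0, -0.0527, -0.0538, 0.0068, 0.226], [0, -0.079, -0.0807, 0.0102, 0.339], [0, -0.1053, -0.1076, 0.0136, 0.452], [0, -0.1316, -0.1344, 0.017, 0.565]]
[[0, -0.0366, -0.0086, 0.0034, 0.113], [0, -0.0733, -0.0172, 0.0068, 0.226], [0, -0.1099, -0.0258, 0.0102, 0.339], [0, -0.1466, -0.0344, 0.0136, 0.452], [0, -0.1832, -0.043, 0.017, 0.565]]
[[0, -0.0355, 0.0124, 0.0034, 0.113], [0, -0.0678, 0.0212, 0.0134, 0.127], [0, -0.1001, 0.0301, 0.0234, 0.142], [0, -0.1323, 0.039, 0.0334, 0.156], [0, -0.1646, 0.0478, 0.0434, 0.17]]
[[0, -0.0303, 0.0142, 0.01, 0.014], [0, -0.0606, 0.0284, 0.02, 0.029], [0, -0.0909, 0.0426, 0.03, 0.043], [0, -0.0909, 0.0426, 0.06, 0.043], [0, -0.0909, 0.0426, 0.09, 0.043]]
pred q6 0.1
```

```bash
sed -i 's/^SAG=.*/SAG=np.zeros(3)/' plan.py
```

{"api": "move_arm", "payload": {"deltas": [[0,-0.0263,-0.0269,0.0034,0.113],[0,-0.0527,-0.0538,0.0068,0.226],[0,-0.079,-0.0807,0.0102,0.339],[0,-0.1053,-0.1076,0.0136,0.452],[0,-0.1316,-0.1344,0.017,0.565]]}}

```text
t: 2.32
ee_pos: [323.1, 390.6, 219.6]
orientation: [1.502, 2.759, 0.001]
ft_force: [0.2, -0.8, 0.3]
width: 87.9
```

```bash
python3 -c "
from plan import *
plan([(400,180,200,-0.1),(465,-45,130,-0.2),(465,-45,70,-.2)],0)"
```

```text
now [323.1 390.6 219.6] jawyaw 0.574 q6 0.28 t 2.32 w 87.9
[[0, -0.0364, -0.0083, 0.0033, 0.112], [0, -0.0729, -0.0166, 0.0065, 0.225], [0, -0.1093, -0.0249, 0.0098, 0.337], [0, -0.1457, -0.0332, 0.0131, 0.449], [0, -0.1822, -0.0414, 0.0164, 0.562]]
[[0, -0.0353, 0.0124, 0.0033, 0.112], [0, -0.0675, 0.0213, 0.0133, 0.127], [0, -0.0998, 0.0302, 0.0233, 0.141], [0, -0.132, 0.0391, 0.0333, 0.155], [0, -0.1643, 0.0479, 0.0433, 0.169]]
[[0, -0.0303, 0.0142, 0.01, 0.014], [0, -0.0606, 0.0284, 0.02, 0.029], [0, -0.0909, 0.0426, 0.03, 0.043], [0, -0.0909, 0.0426, 0.06, 0.043], [0, -0.0909, 0.0426, 0.09, 0.043]]
pred q6 0.1
```

{"api": "move_arm", "payload": {"deltas": [[0,-0.0366,-0.0086,0.0034,0.113],[0,-0.0733,-0.0172,0.0068,0.226],[0,-0.1099,-0.0258,0.0102,0.339],[0,-0.1466,-0.0344,0.0136,0.452],[0,-0.1832,-0.043,0.017,0.565]]}}

```text
t: 2.73
ee_pos: [387.5, 213.7, 202.8]
orientation: [2.211, 2.231, 0.001]
ft_force: [1.6, 0.1, 0.7]
width: 87.9
```

{"api": "move_arm", "payload": {"deltas": [[0,-0.0355,0.0124,0.0034,0.113],[0,-0.0678,0.0212,0.0134,0.127],[0,-0.1001,0.0301,0.0234,0.142],[0,-0.1323,0.039,0.0334,0.156],[0,-0.1646,0.0478,0.0434,0.17]]}}

```text
t: 3.15
ee_pos: [437.7, 49.7, 159.2]
orientation: [2.388, 2.04, 0.001]
ft_force: [0.4, -0.0, 0.6]
width: 88.1
```

```bash
python3 -c "
from plan import *
plan([(465,-45,130,-0.2)],0)
from m import *
measure([(449,-42,0),(439,-182,0)])"
```

```text
now [437.7  49.7 159.2] jawyaw -0.157 q6 0.24 t 3.15 w 88.1
[[0, -0.0298, 0.0139, 0.0097, 0.014], [0, -0.0595, 0.0278, 0.0195, 0.029], [0, -0.0893, 0.0418, 0.0292, 0.043]]
pred q6 0.1
['top', 'scene'] [ 4.4565e+02 -4.4460e+01 -1.4000e-01] can [465.5 -47.2] 0.3
['top', 'scene'] [ 4.3516e+02 -1.8126e+02 -2.1000e-01] can [ 454.7 -185.5] 0.558
```

```bash
python3 -c "
from plan import *
plan([(465.5,-46.5,130,-0.17),(465.5,-46.5,42,-.17,30),(465.5,-46.5,42,-.17)],0)"
```

```text
now [437.2  50.7 159.2] jawyaw -0.159 q6 0.25 t 3.35 w 87.6
[[0, -0.0305, 0.0144, 0.0097, 0.004], [0, -0.061, 0.0288, 0.0194, 0.008], [0, -0.0915, 0.0433, 0.0292, 0.011], [0, -0.0915, 0.0433, 0.0585, 0.011], [0, -0.0915, 0.0433, 0.0878, 0.011]]
[[0, 0.0, 0.0, 0.0293, -0.0], [0, 0.0, 0.0, 0.0293, -0.0]]
pred q6 0.07
```

{"api": "move_arm", "payload": {"deltas": [[0,-0.0305,0.0144,0.0097,0.004],[0,-0.061,0.0288,0.0194,0.008],[0,-0.0915,0.0433,0.0292,0.011],[0,-0.0915,0.0433,0.0585,0.011],[0,-0.0915,0.0433,0.0878,0.011]]}}

```text
t: 3.77
ee_pos: [468.1, -46.1, 72.1]
orientation: [2.397, 2.025, 0.006]
ft_force: [0.5, -0.0, -0.4]
width: 87.8
```

{"api": "move_arm", "payload": {"deltas": [[0,0,0,0.0293,0],[0,0,0,0.0293,0]]}}

```text
t: 3.93
ee_pos: [463.1, -44.3, 38.6]
orientation: [-2.393, -2.027, 0.007]
ft_force: [-1.7, -0.5, -0.4]
width: 87.8
```

```bash
python3 -c "
from h import *
o=get_obs();print(o['ee_pos'],o['t'])
for c in('top','scene'):
    u=proj(c,[465,-46,40])[0].astype(int);im=get_image(c)[u[1]-45:u[1]+45,u[0]-60:u[0]+60]
    cv2.imwrite(f'pics/g1_{c}.png',cv2.resize(im,(480,360),interpolation=cv2.INTER_CUBIC))
a=np.hstack([cv2.imread(f'pics/g1_{c}.png') for c in('top','scene')]);cv2.imwrite('pics/g1.png',cv2.resize(a,(800,300)))
"
```

```text
[463.05349349 -44.26512983  38.62362784] 3.9333
```

View pics/g1.png

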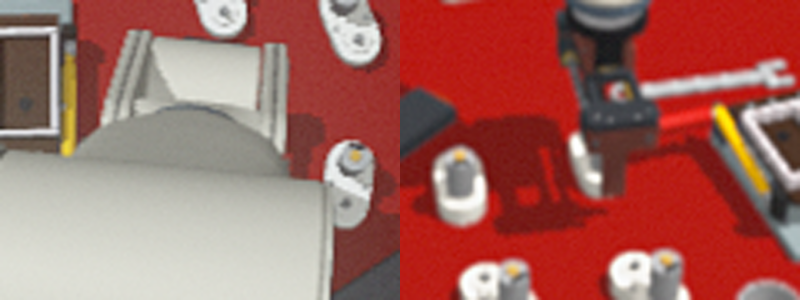

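{"api": "move_arm", "payload": {"deltas": [[255,0,0,-0.002,0],[255,0,0,-0.002,0],[255,0,0,-0.002,0],[255,0,0,-0.002,0],[255,0,0,-0.002,0]]}}

```text
t: 4.45
ee_pos: [466.3, -45.8, 45.1]
orientation: [2.398, 2.028, 0.002]
ft_force: [-0.4, 0.2, 0.2]
width: 57.8
```

{"api": "move_arm", "payload": {"deltas": [[255,0,0,0,0],[255,0,0,0,0],[255,0,0,0,0]]}}

```text
t: 4.7
ee_pos: [465.8, -45.9, 44.2]
orientation: [2.399, 2.028, 0.0]
ft_force: [0.5, -0.1, -0.4]
width: 37.6
```

{"api": "move_arm", "payload": {"deltas": [[255,0,0,0,0],[255,0,0,0,0],[255,0,0,0,0]]}}

```text
t: 4.95
ee_pos: [465.8, -45.8, 44.1]
orientation: [2.399, 2.028, -0.0]
ft_force: [-0.8, -0.3, -0.1]
width: 27.3
```

```bash
python3 -c "
from plan import *
print(get_obs()['width'])
plan([(465.8,-45.9,60,None,10),(490,20,150,None),(552,293,150,0)],255)"
```

```text
27.287388827638647
now [465.8 -45.8  44.1] jawyaw -0.167 q6 0.04 t 4.95 w 27.3
[[255, -0.0, -0.0, -0.0079, -0.0], [255, -0.0001, -0.0, -0.0159, -0.0], [255, 0.0172, 0.0032, -0.0384, -0.0], [255, 0.0344, 0.0064, -0.0609, -0.0], [255, 0.0517, 0.0097, -0.0834, -0.0]]
[[255, 0.0173, 0.0032, -0.0225, -0.0], [255, 0.0522, 0.0052, -0.0225, -0.021], [255, 0.0871, 0.0072, -0.0225, -0.042], [255, 0.1221, 0.0091, -0.0225, -0.063], [255, 0.157, 0.0111, -0.0225, -0.084]]
[[255, 0.0347, 0.0049, 0.0, -0.021], [255, 0.0693, 0.0098, 0.0, -0.042], [255, 0.104, 0.0146, 0.0, -0.063], [255, 0.1386, 0.0195, 0.0, -0.084]]
pred q6 0.49
```

{"api": "move_arm", "payload": {"deltas": [[255,0,0,-0.008,0],[255,0,0,-0.016,0],[255,0.0172,0.0032,-0.0384,0],[255,0.0344,0.0064,-0.0609,0],[255,0.0517,0.0097,-0.0834,0]]}}

```text
t: 5.37
ee_pos: [483.7, 4.0, 129.0]
orientation: [-2.4, -2.027, 0.001]
ft_force: [-1.0, -0.1, -1.0]
width: 27.6
```

{"api": "move_arm", "payload": {"deltas": [[255,0.0173,0.0032,-0.0225,0],[255,0.0522,0.0052,-0.0225,-0.021],[255,0.0871,0.0072,-0.0225,-0.042],[255,0.1221,0.0091,-0.0225,-0.063],[255,0.157,0.0111,-0.0225,-0.084]]}}

```text
t: 5.78
ee_pos: [521.1, 158.1, 151.3]
orientation: [2.311, 2.128, 0.001]
ft_force: [0.2, 0.7, -0.6]
width: 27.4
```

{"api": "move_arm", "payload": {"deltas": [[255,0.0347,0.0049,0,-0.021],[255,0.0693,0.0098,0,-0.042],[255,0.104,0.0146,0,-0.063],[255,0.1386,0.0195,0,-0.084],[255,0.1386,0.0195,0,-0.084]]}}

```text
t: 6.2
ee_pos: [553.4, 298.7, 151.4]
orientation: [2.215, 2.227, 0.007]
ft_force: [-0.6, -0.2, -1.5]
width: 27.2
```

```bash
python3 -c "
from plan import *
from m import *
o=get_obs();print(o['ee_pos'],o['ft_force'],o['width'])
z=o['ee_pos'][2]-42-2
for c in ('top','scene'):
  im=get_image(c);cv2.imwrite(f'pics/h1_{c}.png',im)
  u=proj(c,[532,273,z+20])[0];print(c,u)
b=cv2.imread('pics/h1_top.png');u=proj('top',[532,273,100])[0].astype(int);A=cv2.resize(b[u[1]-60:u[1]+60,u[0]-60:u[0]+100],(400,300))
b=cv2.imread('pics/h1_scene.png');u=proj('scene',[532,273,100])[0].astype(int);B=cv2.resize(b[u[1]-60:u[1]+60,u[0]-100:u[0]+60],(400,300))
cv2.imwrite('pics/h1.png',np.hstack([A,B]))
measure([(532,273,z)],each=True)
"
```

```text
[553.35794408 298.73773907 151.43430134] [-0.59385204 -0.18900367 -1.45199899] 27.163941772909745
top [163.51364588 199.85788837]
scene [391.92800178 202.96106308]
['scene'] [5.2836e+02 2.9051e+02 2.0000e-02] can [548.4 291. ] 0.263
['scene'] [5.2836e+02 2.9051e+02 2.0000e-02] can [548.4 291. ] 0.263
```

View pics/h1.png

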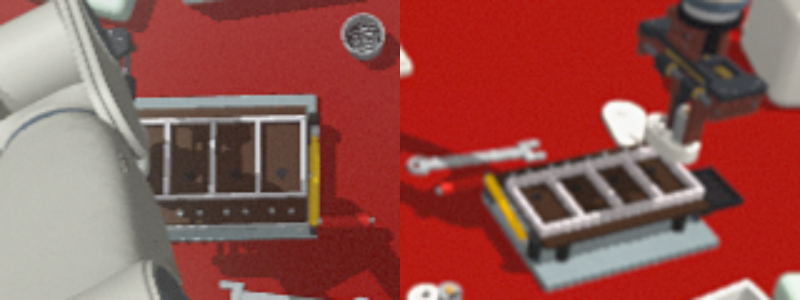

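```bash
python3 -c "
from plan import *
plan([(552.5,293.3,130,0.005)]*2,255)"
```

```text
now [551.5 291.7 150.2] jawyaw -0.0 q6 0.47 t 6.5 w 27.4
[[255, 0.0016, 0.001, 0.0202, -0.005], [255, 0.0016, 0.001, 0.0202, -0.005]]
pred q6 0.48
```

{"api": "move_arm", "payload": {"deltas": [[255,0.0005,0.0005,0.01,-0.005],[255,0.0005,0.0005,0.02,-0.005],[255,0.0005,0.0005,0.02,-0.005],[255,0.0005,0.0005,0.02,-0.005],[255,0.0005,0.0005,0.02,-0.005]]}}

```text
t: 6.92
ee_pos: [552.3, 293.2, 129.6]
orientation: [-2.215, -2.227, 0.001]
ft_force: [0.2, -0.5, -1.0]
width: 27.8
```

```bash
python3 -c "
from plan import *
from m import *
o=get_obs();print(o['ee_pos'],o['ft_force'],o['width'])
z=o['ee_pos'][2]-44
measure([(532,273,z)],cams=['scene'])
print(place_of('scene','motor_a'))
b=get_image('scene');u=proj('scene',[532,273,80])[0].astype(int);B=cv2.resize(b[u[1]-50:u[1]+40,u[0]-60:u[0]+60],(800,600),interpolation=cv2.INTER_CUBIC)
cv2.imwrite('pics/h2.png',B)
"
```

```text
[552.27818693 293.22404348 129.64168921] [ 0.17144308 -0.46588621 -1.04767377] 27.750107499668655
['scene'] [ 5.2943e+02  2.9217e+02 -2.6000e-01] can [548.8 287.1] 0.573
[{'location': [626.2, -57.3, -3.1], 'conf': 0.97}, {'location': [531.0, 292.7, 88.0], 'conf': 0.85}, {'location': [592.4, -191.7, -0.1], 'conf': 0.8}, {'location': [454.1, -542.3, 0.3], 'conf': 0.71}, {'location': [437.6, -183.5, 2.9], 'conf': 0.68}, {'location': [593.6, -427.5, 4.4], 'conf': 0.62}, {'location': [201.1, -315.5, 2.7], 'conf': 0.6}, {'location': [299.8, -428.5, 0.4], 'conf': 0.49}, {'location': [743.0, -170.4, -2.4], 'conf': 0.36}]
```

View pics/h2.png

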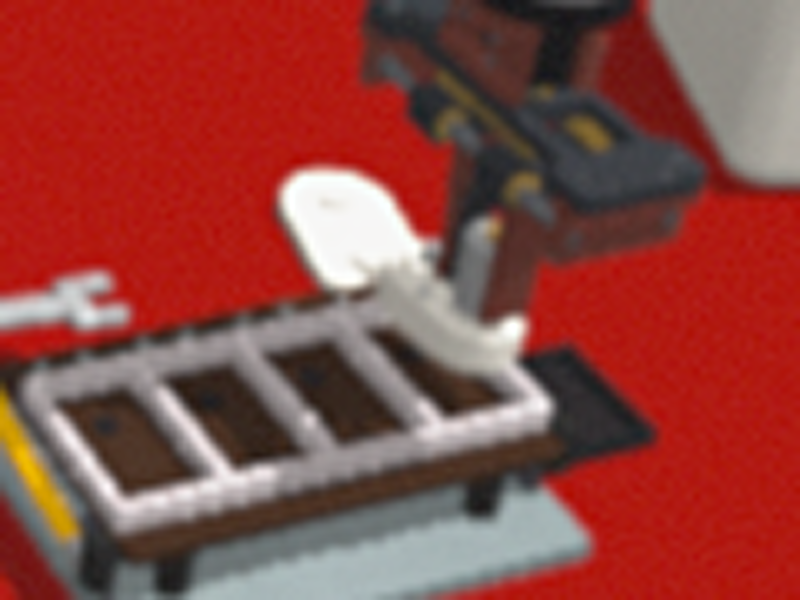

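{"api": "move_arm", "payload": {"deltas": [[255,0,0.001,0.008,0],[255,0,0.001,0.015,0],[255,0,0.001,0.02,0],[255,0,0.001,0.024,0],[255,0,0.001,0.028,0]]}}

```text
t: 7.53
ee_pos: [553.1, 293.4, 101.2]
orientation: [-2.215, -2.228, 0.001]
ft_force: [-0.6, 0.1, -0.7]
width: 27.5
```

{"api": "move_arm", "payload": {"deltas": [[255,0,0,0.002,0],[255,0,0,0.004,0],[255,0,0,0.004,0]]}}

```text
t: 7.78
ee_pos: [553.2, 293.5, 97.7]
orientation: [-2.215, -2.228, 0.001]
ft_force: [-0.2, 0.3, -1.9]
width: 28.0
```

{"api": "move_arm", "payload": {"deltas": [[255,0,0,0.001,0],[70,0,0,0.001,0],[70,0,0,0.001,0],[70,0,0,0.001,0],[70,0,0,0.001,0]]}}

```text
t: 8.2
ee_pos: [553.6, 293.6, 97.4]
orientation: [2.215, 2.228, 0.001]
ft_force: [0.7, -0.4, 1.0]
width: 50.8
```

```bash
python3 -c "
from plan import *
plan([(553,293,165,None,36),(455,-185.5,150,-.18),(455,-185.5,60,-.18,36)],0)"
```

```text
now [553.6 293.6  97.4] jawyaw 0.006 q6 0.46 t 8.2 w 50.8
[[0, -0.0003, -0.0003, -0.0338, -0.0], [0, -0.0006, -0.0006, -0.0676, -0.0], [0, -0.0374, -0.0084, -0.0664, 0.014], [0, -0.0742, -0.0161, -0.0653, 0.029], [0, -0.1109, -0.0239, -0.0641, 0.043]]
[[0, -0.0371, -0.0062, 0.0012, 0.014], [0, -0.0741, -0.0123, 0.0023, 0.029], [0, -0.1112, -0.0185, 0.0035, 0.043], [0, -0.1482, -0.0247, 0.0046, 0.057], [0, -0.1853, -0.0309, 0.0058, 0.072]]
[[0, -0.0374, -0.0035, 0.0012, 0.014], [0, -0.0748, -0.007, 0.0023, 0.029], [0, -0.1122, -0.0105, 0.0035, 0.043], [0, -0.1496, -0.014, 0.0046, 0.057], [0, -0.187, -0.0175, 0.0058, 0.072]]
[[0, 0.0, 0.0, 0.03, -0.0], [0, 0.0, 0.0, 0.06, -0.0], [0, 0.0, 0.0, 0.09, -0.0]]
pred q6 -0.21
```

{"api": "move_arm", "payload": {"deltas": [[70,0,0,-0.0338,0],[0,-0.0006,-0.0006,-0.0676,0],[0,-0.0374,-0.0084,-0.0664,0.014],[0,-0.0742,-0.0161,-0.0653,0.029],[0,-0.1109,-0.0239,-0.0641,0.043]]}}

```text
t: 8.62
ee_pos: [530.2, 181.9, 162.2]
orientation: [2.26, 2.18, 0.003]
ft_force: [0.2, 0.6, -0.1]
width: 84.0
```

{"api": "move_arm", "payload": {"deltas": [[0,-0.0371,-0.0062,0.0012,0.014],[0,-0.0741,-0.0123,0.0023,0.029],[0,-0.1112,-0.0185,0.0035,0.043],[0,-0.1482,-0.0247,0.0046,0.057],[0,-0.1853,-0.0309,0.0058,0.072]]}}

```text
t: 9.03
ee_pos: [492.0, -3.1, 155.7]
orientation: [2.339, 2.096, 0.001]
ft_force: [0.9, -0.4, 0.2]
width: 87.7
```

```bash
python3 -c "
from plan import *
from m import *
measure([(533,292,53),(435,-182,0),(595,-189,0),(627,-60,0)])
for c in('top','scene'): print(c,[(np.round(r['location']).tolist(),round(r['conf'],2)) for r in place_of(c,'motor_a')])
b=get_image('top');cv2.imwrite('pics/t2.png',b[100:320,120:500])
plan([(455,-185.5,150,-.18),(455,-185.5,60,-.18,36)],0)"
```

```text
['top', 'scene'] [5.3296e+02 2.9218e+02 7.0000e-02] can [552.9 293.5] 0.392
['top'] [ 4.3678e+02 -1.8327e+02 -1.5000e-01] can [ 456.5 -186.3] 0.061
['scene'] [ 5.9529e+02 -1.8848e+02  2.6000e-01] can [ 614.6 -183.4] 0.096
['scene'] [ 6.2533e+02 -5.9940e+01  1.9000e-01] can [645.  -56.1] 0.079
top [([594.0, -191.0, -3.0], 0.84), ([301.0, -425.0, -1.0], 0.84), ([539.0, 293.0, 51.0], 0.82), ([442.0, -182.0, 3.0], 0.77), ([203.0, -316.0, 3.0], 0.71), ([631.0, -57.0, -2.0], 0.68), ([599.0, -428.0, 2.0], 0.65), ([451.0, -550.0, -4.0], 0.55)]
scene [([592.0, -426.0, 3.0], 0.89), ([299.0, -428.0, -3.0], 0.75), ([454.0, -541.0, 1.0], 0.74), ([324.0, -208.0, 1.0], 0.73), ([625.0, -60.0, 1.0], 0.71), ([531.0, 291.0, 56.0], 0.64), ([599.0, -191.0, 0.0], 0.63), ([202.0, -316.0, 0.0], 0.56), ([438.0, -181.0, 6.0], 0.53)]
now [492.9  -0.6 155.6] jawyaw -0.108 q6 0.08 t 9.38 w 87.7
[[0, -0.0376, -0.0036, 0.0011, 0.014], [0, -0.0752, -0.0071, 0.0022, 0.029], [0, -0.1128, -0.0107, 0.0033, 0.043], [0, -0.1504, -0.0143, 0.0045, 0.058], [0, -0.188, -0.0178, 0.0056, 0.072]]
[[0, 0.0, 0.0, 0.03, -0.0], [0, 0.0, 0.0, 0.06, -0.0], [0, 0.0, 0.0, 0.09, -0.0]]
pred q6 -0.21
```

View pics/t2.png

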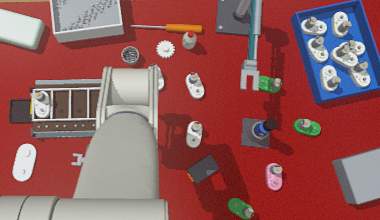

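{"api": "move_arm", "payload": {"deltas": [[0,-0.0376,-0.0036,0.0011,0.014],[0,-0.0752,-0.0071,0.0022,0.029],[0,-0.1128,-0.0107,0.0033,0.043],[0,-0.1504,-0.0143,0.0045,0.058],[0,-0.188,-0.0168,0.0056,0.072]]}}

```text
t: 9.8
ee_pos: [455.5, -186.8, 149.8]
orientation: [2.411, 2.014, 0.0]
ft_force: [0.1, -0.7, 0.1]
width: 87.7
```

{"api": "move_arm", "payload": {"deltas": [[0,0,0,0.03,0],[0,0,0,0.06,0],[0,0,0,0.085,0],[0,0,0,0.085,0],[0,0,0,0.085,0]]}}

```text
t: 10.22
ee_pos: [455.0, -185.3, 64.0]
orientation: [-2.409, -2.012, 0.002]
ft_force: [-0.0, -0.6, -0.2]
width: 88.1
```

```bash
python3 -c "
from plan import *
plan([(455.8,-185.5,43,-.18)]*3,0)"
```

```text
now [ 455.  -185.3   64. ] jawyaw -0.179 q6 -0.23 t 10.22 w 88.1
[[0, -0.0, 0.0008, 0.021, 0.001], [0, -0.0, 0.0008, 0.021, 0.001], [0, -0.0, 0.0008, 0.021, 0.001]]
pred q6 -0.21
```

{"api": "move_arm", "payload": {"deltas": [[0,0,0.0008,0.012,0],[60,0,0.0008,0.02,0],[120,0,0.0008,0.02,0],[255,0,0.0008,0.02,0],[255,0,0.0008,0.02,0]]}}

```text
t: 10.63
ee_pos: [456.4, -186.7, 45.3]
orientation: [2.412, 2.011, 0.001]
ft_force: [0.4, -0.4, -1.0]
width: 64.7
```

{"api": "move_arm", "payload": {"deltas": [[255,0,0,0,0],[255,0,0,0,0],[255,0,0,0,0],[255,0,0,0,0],[255,0,0,0,0]]}}

```text
t: 11.05
ee_pos: [456.1, -186.8, 44.9]
orientation: [2.413, 2.011, 0.0]
ft_force: [-0.5, 0.4, -0.4]
width: 31.3
```

{"api": "move_arm", "payload": {"deltas": [[255,0,0,0,0],[255,0,0,0,0]]}}

```text
t: 11.22
ee_pos: [456.1, -186.8, 44.9]
orientation: [2.413, 2.011, 0.0]
ft_force: [0.0, -0.4, 1.3]
width: 27.5
```

```bash
python3 -c "
from plan import *
plan([(455.8,-185.5,59,None,10),(460,-175,100,None,34),(553.5,236.5,150,0.005),(553.5,236.5,150,0.005),(553.5,236.5,150,0.005),(553.5,236.5,120,0.005,15),(553.5,236.5,120,0.005)],255)"
```

```text
now [ 456.1 -186.8   44.9] jawyaw -0.181 q6 -0.23 t 11.22 w 27.5
[[255, 0.0006, -0.0003, -0.0071, -0.0], [255, 0.0012, -0.0006, -0.0141, -0.0], [255, 0.0067, 0.0006, -0.0346, -0.0], [255, 0.0123, 0.0017, -0.0551, -0.0], [255, 0.0474, 0.0032, -0.0593, -0.016]]
[[255, 0.0351, 0.002, -0.0042, -0.016], [255, 0.0702, 0.0041, -0.0083, -0.031], [255, 0.1053, 0.0061, -0.0125, -0.047], [255, 0.1404, 0.0081, -0.0167, -0.062], [255, 0.1755, 0.0102, -0.0208, -0.078]]
[[255, 0.0348, 0.0047, -0.0042, -0.016], [255, 0.0697, 0.0095, -0.0083, -0.031], [255, 0.1045, 0.0142, -0.0125, -0.047], [255, 0.1394, 0.019, -0.0167, -0.062], [255, 0.1742, 0.0237, -0.0208, -0.078]]
[[255, 0.0344, 0.0074, -0.0042, -0.016], [255, 0.0344, 0.0074, -0.0042, -0.016], [255, 0.0344, 0.0074, -0.0042, -0.016], [255, 0.0344, 0.0074, 0.0108, -0.016], [255, 0.0344, 0.0074, 0.0258, -0.016]]
[[255, 0.0, 0.0, 0.0, -0.0]]
pred q6 0.4
```

{"api": "move_arm", "payload": {"deltas": [[255,0,0,-0.007,0],[255,0,0,-0.014,0],[255,0.0067,0.0006,-0.0346,0],[255,0.0123,0.0017,-0.0551,0],[255,0.0474,0.0032,-0.0593,-0.016]]}}

```text
t: 11.63
ee_pos: [469.6, -143.5, 107.3]
orientation: [2.397, 2.023, 0.004]
ft_force: [1.9, -0.8, -0.9]
width: 27.9
```

{"api": "move_arm", "payload": {"deltas": [[255,0.0351,0.002,-0.0042,-0.016],[255,0.0702,0.0041,-0.0083,-0.031],[255,0.1053,0.0061,-0.0125,-0.047],[255,0.1404,0.0081,-0.0167,-0.062],[255,0.1755,0.0102,-0.0208,-0.078]]}}

```text
t: 12.05
ee_pos: [506.7, 32.5, 125.8]
orientation: [2.315, 2.123, 0.001]
ft_force: [0.9, 0.7, -1.4]
width: 27.6
```

{"api": "move_arm", "payload": {"deltas": [[255,0.0348,0.0047,-0.0042,-0.016],[255,0.0697,0.0095,-0.0083,-0.031],[255,0.1045,0.0142,-0.0125,-0.047],[255,0.1394,0.019,-0.0167,-0.062],[255,0.1742,0.0237,-0.0208,-0.078]]}}

```text
t: 12.47
ee_pos: [545.3, 204.1, 146.6]
orientation: [2.23, 2.212, 0.0]
ft_force: [0.6, 0.3, -1.2]
width: 27.3
```

{"api": "move_arm", "payload": {"deltas": [[255,0.0344,0.0074,-0.0042,-0.016],[255,0.0344,0.0074,-0.0042,-0.016],[255,0.0344,0.0074,-0.0042,-0.016],[255,0.0344,0.0074,0.0108,-0.016],[255,0.0344,0.0074,0.0258,-0.016]]}}

```text
t: 12.88
ee_pos: [553.1, 235.8, 120.5]
orientation: [2.214, 2.228, 0.001]
ft_force: [0.5, -0.1, -1.6]
width: 27.1
```

{"api": "move_arm", "payload": {"deltas": [[255,0,0,0,0],[255,0,0,0,0],[255,0,0,0,0]]}}

```text
t: 13.13
ee_pos: [553.1, 235.8, 120.4]
orientation: [2.215, 2.228, -0.0]
ft_force: [0.2, 0.5, -1.5]
width: 27.2
```

```bash
python3 -c "
from plan import *
from m import *
measure([(533,237,get_obs()['ee_pos'][2]-44.9)],cams=['scene'])
print([(np.round(r['location']).tolist(),round(r['conf'],2)) for r in place_of('scene','motor_a')[:5]])
b=get_image('scene');u=proj('scene',[532,237,80])[0].astype(int);B=cv2.resize(b[u[1]-50:u[1]+40,u[0]-60:u[0]+60],(640,480),interpolation=cv2.INTER_CUBIC)
cv2.imwrite('pics/h3.png',B)
plan([(553.5,236,110,0.005)],255)"
```

```text
['scene'] [ 5.3348e+02  2.3397e+02 -2.3000e-01] can [552.9 229.4] 0.286
[([458.0, -542.0, -1.0], 0.93), ([598.0, -192.0, -1.0], 0.92), ([300.0, -429.0, 2.0], 0.81), ([626.0, -59.0, -1.0], 0.74), ([593.0, -424.0, 3.0], 0.72)]
now [553.6 236.5 120.7] jawyaw 0.007 q6 0.38 t 13.33 w 27.4
[[255, -0.0005, -0.0001, 0.0107, 0.002]]
pred q6 0.4
```

View pics/h3.png

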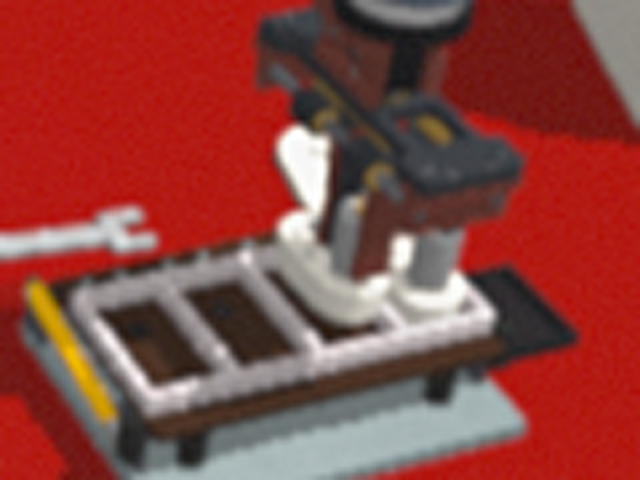

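{"api": "move_arm", "payload": {"deltas": [[255,0,0,0.006,0],[255,0,0,0.011,0],[255,0,0,0.016,0],[255,0,0,0.02,0],[255,0,0,0.0225,0]]}}

```text
t: 13.75
ee_pos: [552.9, 236.5, 97.0]
orientation: [-2.213, -2.229, 0.001]
ft_force: [-3.8, -2.6, 22.5]
width: 27.4
```

{"api": "move_arm", "payload": {"deltas": [[255,0,0,0,0],[70,0,0,0,0],[70,0,0,0,0],[70,0,0,0,0],[70,0,0,0,0]]}}

```text
t: 14.17
ee_pos: [553.1, 236.6, 97.3]
orientation: [2.214, 2.229, 0.0]
ft_force: [-0.2, -0.2, -0.0]
width: 50.5
```

```bash
python3 -c "
from plan import *
plan([(553,236,165,None,36),(645,-56.5,150,.24),(645,-56.5,60,.24,36)],0)"
```

```text
now [553.1 236.6  97.3] jawyaw 0.007 q6 0.38 t 14.17 w 50.5
[[0, -0.0003, -0.0001, -0.0339, -0.0], [0, -0.0006, -0.0001, -0.0677, -0.0], [0, -0.0332, 0.0099, -0.0661, -0.026], [0, -0.0658, 0.0199, -0.0644, -0.052], [0, -0.0984, 0.0298, -0.0627, -0.078]]
[[0, -0.0332, 0.0074, 0.0017, -0.026], [0, -0.0665, 0.0149, 0.0033, -0.052], [0, -0.0997, 0.0223, 0.005, -0.078], [0, -0.133, 0.0297, 0.0067, -0.104], [0, -0.1662, 0.0372, 0.0083, -0.129]]
[[0, -0.0339, 0.0031, 0.0017, -0.026], [0, -0.0339, 0.0031, 0.0317, -0.026], [0, -0.0339, 0.0031, 0.0617, -0.026], [0, -0.0339, 0.0031, 0.0917, -0.026]]
pred q6 -0.33
```

{"api": "move_arm", "payload": {"deltas": [[70,0,0,-0.0339,0],[0,-0.0006,0,-0.0677,0],[0,-0.0332,0.0099,-0.0661,-0.026],[0,-0.0658,0.0199,-0.0644,-0.052],[0,-0.0984,0.0298,-0.0627,-0.078]]}}

```text
t: 14.58
ee_pos: [584.2, 137.9, 161.0]
orientation: [2.121, 2.316, 0.003]
ft_force: [0.8, -0.2, -1.9]
width: 84.3
```

```bash
python3 -c "
from plan import *
from m import *
print([(np.round(r['location']).tolist(),round(r['conf'],2)) for c in ('top','scene') for r in place_of(c,'grease_bottle')+place_of(c,'big_gear')])
measure([(627,-60,0)],each=True)
plan([(645,-56.5,150,.55),(645,-56.5,70,.55,30)],0)"
```

```text
[([745.0, -178.0, -2.0], 0.6), ([724.0, -102.0, -1.0], 0.75), ([742.0, -172.0, -1.0], 0.88), ([452.0, 42.0, 48.0], 0.75), ([537.0, 240.0, 75.0], 0.7), ([360.0, 360.0, 3.0], 0.68), ([728.0, -97.0, -2.0], 0.51)]
['top', 'scene'] [ 6.2541e+02 -6.2220e+01  2.9000e-01] can [644.6 -56.5] 0.205
['top'] [ 6.2393e+02 -6.3760e+01  2.5000e-01] can [643.3 -58.8] 0.107
['scene'] [ 6.2496e+02 -6.0730e+01  3.0000e-01] can [644.1 -54.8] 0.054
now [583.2 139.5 160. ] jawyaw 0.086 q6 0.13 t 14.98 w 87.8
[[0, -0.0334, 0.0074, 0.0017, -0.077], [0, -0.0669, 0.0149, 0.0033, -0.155], [0, -0.1003, 0.0223, 0.005, -0.232], [0, -0.1337, 0.0298, 0.0067, -0.309], [0, -0.1672, 0.0372, 0.0083, -0.387]]
[[0, -0.0338, -0.0057, 0.0017, -0.077], [0, -0.0338, -0.0057, 0.0283, -0.077], [0, -0.0338, -0.0057, 0.055, -0.077], [0, -0.0338, -0.0057, 0.0817, -0.077]]
pred q6 -0.64
```

{"api": "move_arm", "payload": {"deltas": [[0,-0.0334,0.0074,0.0017,-0.077],[0,-0.0669,0.0149,0.0033,-0.155],[0,-0.1003,0.0223,0.005,-0.232],[0,-0.1337,0.0298,0.0067,-0.309],[0,-0.1672,0.0372,0.0083,-0.387]]}}

```text
t: 15.4
ee_pos: [635.1, -25.2, 151.7]
orientation: [-1.633, -2.684, -0.0]
ft_force: [0.4, 0.4, 0.1]
width: 87.6
```

{"api": "move_arm", "payload": {"deltas": [[0,-0.0338,-0.0057,0.0017,-0.077],[0,-0.0338,-0.0057,0.0283,-0.077],[0,-0.0338,-0.0057,0.055,-0.077],[0,-0.0338,-0.0057,0.0817,-0.077],[0,-0.0338,-0.0057,0.0817,-0.077]]}}

```text
t: 15.82
ee_pos: [641.7, -56.6, 65.1]
orientation: [-1.531, -2.734, 0.005]
ft_force: [-1.0, 0.5, -0.3]
width: 87.7
```

```bash
python3 -c "
from plan import *
plan([(644.8,-56.3,45,.55)]*2,0)"
```

```text
now [641.7 -56.6  65.1] jawyaw 0.55 q6 -0.66 t 15.82 w 87.7
[[0, -0.0014, 0.0028, 0.0201, -0.0], [0, -0.0014, 0.0028, 0.0201, -0.0]]
pred q6 -0.64
```

{"api": "move_arm", "payload": {"deltas": [[0,0,0,0.012,0],[60,0,0,0.024,0],[120,0,0,0.024,0],[255,0,0,0.024,0],[255,0,0,0.024,0]]}}

```text
t: 16.23
ee_pos: [645.8, -57.6, 47.0]
orientation: [1.535, 2.739, 0.001]
ft_force: [0.2, -1.0, 0.0]
width: 64.6
```

{"api": "move_arm", "payload": {"deltas": [[255,0,0,0,0],[255,0,0,0,0],[255,0,0,0,0],[255,0,0,0,0],[255,0,0,0,0]]}}

```text
t: 16.65
ee_pos: [645.3, -57.8, 46.3]
orientation: [1.536, 2.74, 0.0]
ft_force: [-0.1, -0.8, -0.3]
width: 31.2
```

{"api": "move_arm", "payload": {"deltas": [[255,0,0,0,0],[255,0,0,0,0]]}}

```text
t: 16.82
ee_pos: [645.3, -57.7, 46.3]
orientation: [1.536, 2.74, 0.0]
ft_force: [0.3, 0.4, 1.1]
width: 27.4
```

```bash
python3 -c "
from plan import *
print(get_obs()['ee_pos'])
plan([(644.8,-56.3,65,None,10),(638,-40,110,None,34),(553.5,179.5,150,0.275),(553.5,179.5,150,0.275),(553.5,179.5,150,0.275),(553.5,179.5,120,0.275,15),(553.5,179.5,120,0.275)],255)"
```

```text
[645.31657109 -57.72534806  46.2831263 ]
now [645.3 -57.7  46.3] jawyaw 0.549 q6 -0.66 t 16.82 w 27.4
[[255, 0.0007, 0.0002, -0.0094, -0.0], [255, 0.0015, 0.0003, -0.0187, -0.0], [255, 0.0102, 0.0017, -0.0412, -0.0], [255, 0.0189, 0.003, -0.0637, -0.0], [255, 0.052, 0.0091, -0.0694, 0.039]]
[[255, 0.0333, 0.0048, -0.0057, 0.039], [255, 0.0665, 0.0095, -0.0114, 0.078], [255, 0.0998, 0.0143, -0.0171, 0.117], [255, 0.133, 0.0191, -0.0229, 0.157], [255, 0.1663, 0.0238, -0.0286, 0.196]]
[[255, 0.0336, -0.0018, -0.0057, 0.039], [255, 0.0336, -0.0018, -0.0057, 0.039], [255, 0.0336, -0.0018, -0.0057, 0.039], [255, 0.0336, -0.0018, 0.0093, 0.039], [255, 0.0336, -0.0018, 0.0243, 0.039]]
[[255, 0.0, 0.0, 0.0, -0.0]]
pred q6 0.04
```

{"api": "move_arm", "payload": {"deltas": [[255,0,0,-0.0094,0],[255,0.0015,0.0003,-0.0187,0],[255,0.0102,0.0017,-0.0412,0],[255,0.0189,0.003,-0.0637,0],[255,0.052,0.0091,-0.0694,0.039]]}}

```text
t: 17.23
ee_pos: [629.2, -11.0, 119.9]
orientation: [1.59, 2.702, 0.004]
ft_force: [1.7, 0.1, -1.6]
width: 27.8
```

{"api": "move_arm", "payload": {"deltas": [[255,0.0333,0.0048,-0.0057,0.039],[255,0.0665,0.0095,-0.0114,0.078],[255,0.0998,0.0143,-0.0171,0.117],[255,0.133,0.0191,-0.0229,0.157],[255,0.1663,0.0238,-0.0286,0.196]]}}

```text
t: 17.65
ee_pos: [564.6, 149.5, 145.4]
orientation: [1.849, 2.539, 0.001]
ft_force: [0.6, 0.4, -1.0]
width: 27.4
```

{"api": "move_arm", "payload": {"deltas": [[255,0.0336,-0.0018,-0.0057,0.039],[255,0.0336,-0.0018,-0.0057,0.039],[255,0.0336,-0.0018,-0.0057,0.039],[255,0.0336,-0.0018,0.0093,0.039],[255,0.0336,-0.0018,0.0243,0.039]]}}

```text
t: 18.07
ee_pos: [554.4, 179.0, 120.7]
orientation: [1.894, 2.504, 0.003]
ft_force: [-0.4, -0.3, -1.9]
width: 27.4
```

{"api": "move_arm", "payload": {"deltas": [[255,0,0,0,0],[255,0,0,0,0],[255,0,0,0,0]]}}

```text
t: 18.32
ee_pos: [553.8, 178.8, 120.3]
orientation: [1.897, 2.504, 0.0]
ft_force: [0.0, 0.4, -0.6]
width: 27.5
```

```bash
python3 -c "
from plan import *
from m import *
print([(np.round(r['location']).tolist(),round(r['conf'],2)) for r in place_of('scene','motor_a')])
b=get_image('scene');u=proj('scene',[532,180,80])[0].astype(int);B=cv2.resize(b[u[1]-50:u[1]+40,u[0]-60:u[0]+60],(640,480),interpolation=cv2.INTER_CUBIC)
cv2.imwrite('pics/h4.png',B)
plan([(553.5,179.5,110,0.275)],255)"
```

```text
[([597.0, -190.0, 0.0], 0.82), ([301.0, -427.0, 1.0], 0.82), ([533.0, 240.0, 55.0], 0.81), ([538.0, 293.0, 53.0], 0.75), ([593.0, -428.0, 3.0], 0.74), ([456.0, -540.0, 1.0], 0.74), ([627.0, -59.0, 1.0], 0.69), ([202.0, -315.0, 2.0], 0.57)]
now [554.  179.2 120.6] jawyaw 0.274 q6 0.02 t 18.42 w 27.7
[[255, 0.0005, -0.0004, 0.0106, -0.001]]
pred q6 0.04
```

View pics/h4.png

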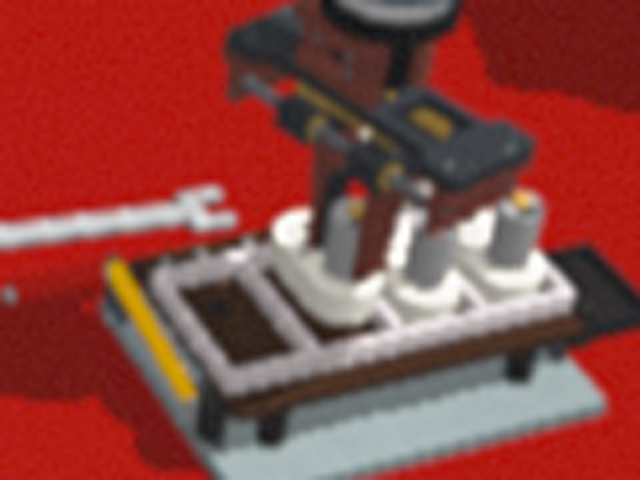

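{"api": "move_arm", "payload": {"deltas": [[255,0,0,0.006,0],[255,0,0,0.011,0],[255,0,0,0.016,0],[255,0,0,0.0195,0],[255,0,0,0.0205,0]]}}

```text
t: 18.83
ee_pos: [553.0, 179.4, 98.8]
orientation: [-1.896, -2.505, 0.001]
ft_force: [-1.9, -0.9, 7.3]
width: 27.5
```

{"api": "move_arm", "payload": {"deltas": [[255,0,0,0.0005,0],[70,0,0,0.0005,0],[70,0,0,0.0005,0],[70,0,0,0.0005,0],[70,0,0,0.0005,0]]}}

```text
t: 19.25
ee_pos: [553.3, 179.6, 98.7]
orientation: [1.896, 2.505, 0.0]
ft_force: [-0.3, -0.3, -0.8]
width: 50.7
```

```bash
python3 -c "
from plan import *
plan([(553,179.5,168,None,36),(600,-120,165,.28)],0)"
```

```text
now [553.3 179.6  98.7] jawyaw 0.275 q6 0.02 t 19.25 w 50.7
[[0, 0.0, -0.0002, -0.0346, -0.0], [0, 0.0, -0.0003, -0.0693, -0.0], [0, -0.0376, -0.0048, -0.0689, -0.001], [0, -0.0752, -0.0093, -0.0685, -0.001], [0, -0.1129, -0.0138, -0.0681, -0.002]]
[[0, -0.0376, -0.0046, 0.0004, -0.001], [0, -0.0752, -0.0092, 0.0008, -0.001], [0, -0.1129, -0.0137, 0.0011, -0.002], [0, -0.1505, -0.0183, 0.0015, -0.002], [0, -0.1881, -0.0229, 0.0019, -0.003]]
pred q6 -0.48
```

{"api": "move_arm", "payload": {"deltas": [[70,0,-0.0002,-0.0346,0],[0,0,-0.0003,-0.0693,0],[0,-0.0376,-0.0048,-0.0689,0],[0,-0.0752,-0.0093,-0.0685,0],[0,-0.1129,-0.0138,-0.0681,0]]}}

```text
t: 19.67
ee_pos: [571.1, 66.5, 167.9]
orientation: [1.892, 2.506, 0.002]
ft_force: [1.1, 0.7, -0.0]
width: 84.2
```

{"api": "move_arm", "payload": {"deltas": [[0,-0.0376,-0.0046,0.0004,0],[0,-0.0752,-0.0092,0.0008,0],[0,-0.1129,-0.0137,0.0011,0],[0,-0.1505,-0.0183,0.0015,0]]}}

```text
t: 20.0
ee_pos: [593.9, -84.5, 165.5]
orientation: [1.896, 2.505, 0.0]
ft_force: [1.0, 0.0, 0.3]
width: 87.9
```

```bash
python3 -c "
from plan import *
from m import *
measure([(595,-189,0)],each=True)
plan([(614.5,-182.8,150,0),(614.5,-182.8,70,0,27),(614.5,-182.8,70,0,27)],0)
for c in('top','scene'): cv2.imwrite(f'pics/k_{c}.png',get_image(c))
b=cv2.imread('pics/k_scene.png')[140:340,130:450]
cv2.imwrite('pics/k.png',cv2.resize(b,(800,500)))
print([(np.round(r['location']).tolist(),round(r['conf'],2)) for r in place_of('scene','motor_a')])
"
```

```text
['top', 'scene'] [ 5.9529e+02 -1.9207e+02  2.7000e-01] can [ 614.6 -186.8] 0.601
['top'] [ 5.9482e+02 -1.9392e+02  2.1000e-01] can [ 614.4 -189.7] 0.288
['scene'] [ 5.9608e+02 -1.8837e+02  1.1000e-01] can [ 616.  -186.2] 0.208
now [593.7 -83.4 165.2] jawyaw 0.273 q6 -0.43 t 20.2 w 88.0
[[0, -0.0338, -0.0022, 0.0051, 0.091], [0, -0.0675, -0.0045, 0.0101, 0.182], [0, -0.1013, -0.0067, 0.0152, 0.273], [0, -0.1013, -0.0067, 0.0419, 0.273], [0, -0.1013, -0.0067, 0.0685, 0.273]]
[[0, 0.0, 0.0, 0.0267, -0.0], [0, 0.0, 0.0, 0.0267, -0.0]]
pred q6 -0.29
[([596.0, -190.0, 1.0], 0.93), ([199.0, -316.0, 2.0], 0.79), ([532.0, 238.0, 55.0], 0.77), ([536.0, 295.0, 57.0], 0.76), ([533.0, 182.0, 52.0], 0.67), ([454.0, -543.0, -1.0], 0.67), ([594.0, -427.0, 2.0], 0.63), ([300.0, -428.0, 3.0], 0.61)]
```

View pics/k.png

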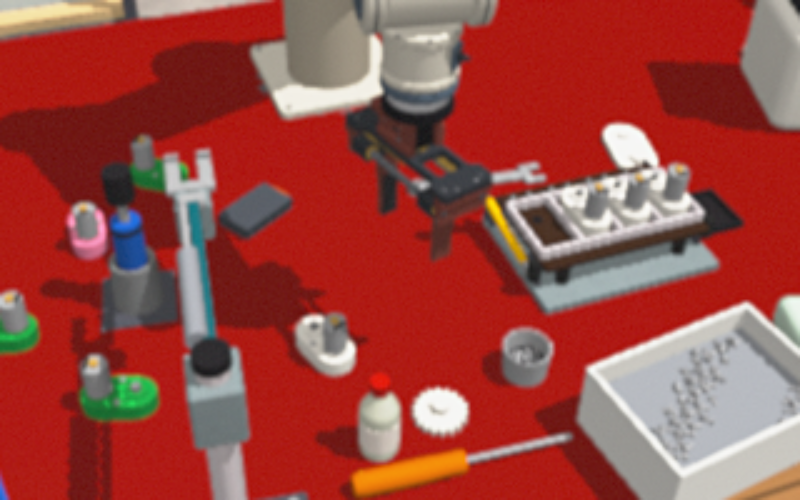

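{"api": "move_arm", "payload": {"deltas": [[0,-0.0338,-0.0022,0.0051,0.091],[0,-0.0675,-0.0045,0.0101,0.182],[0,-0.1023,-0.0067,0.0152,0.273],[0,-0.1023,-0.0067,0.0419,0.273],[0,-0.1023,-0.0067,0.0685,0.273]]}}

```text
t: 20.77
ee_pos: [617.0, -183.6, 97.6]
orientation: [2.217, 2.22, 0.003]
ft_force: [-0.5, 0.2, 0.5]
width: 87.6
```

{"api": "move_arm", "payload": {"deltas": [[0,0,0,0.025,0],[0,0,0,0.037,0],[60,0,0,0.051,0],[120,0,0,0.051,0],[200,0,0,0.051,0]]}}

```text
t: 21.18
ee_pos: [615.4, -182.2, 45.9]
orientation: [-2.218, -2.225, 0.0]
ft_force: [0.9, 0.8, -0.9]
width: 71.1
```

{"api": "move_arm", "payload": {"deltas": [[255,0,0,0,0],[255,0,0,0,0],[255,0,0,0,0],[255,0,0,0,0],[255,0,0,0,0]]}}

```text
t: 21.6
ee_pos: [615.5, -183.1, 46.6]
orientation: [2.219, 2.223, 0.001]
ft_force: [-0.8, 0.6, 1.1]
width: 38.0
```

{"api": "move_arm", "payload": {"deltas": [[255,0,0,0,0],[255,0,0,0,0],[255,0,0,0,0]]}}

```text
t: 21.85
ee_pos: [615.2, -183.0, 46.1]
orientation: [2.219, 2.224, 0.0]
ft_force: [-0.7, -0.0, 2.5]
width: 27.6
```

```bash
python3 -c "
from plan import *
plan([(614.5,-184,65,None,10),(608,-160,110,None,34),(553.5,122.5,150,-0.275),(553.5,122.5,150,-0.275),(553.5,122.5,150,-0.275),(553.5,122.5,120,-0.275,15),(553.5,122.5,120,-0.275)],255)"
```

```text
now [ 615.2 -183.    46.1] jawyaw 0.002 q6 -0.31 t 21.85 w 27.6
[[255, -0.0005, -0.0004, -0.0095, -0.0], [255, -0.001, -0.0007, -0.0189, -0.0], [255, 0.0111, -0.0039, -0.0414, -0.0], [255, 0.0231, -0.0072, -0.0639, -0.0], [255, 0.0584, -0.0139, -0.0689, 0.035]]
[[255, 0.0351, -0.008, -0.005, 0.035], [255, 0.0701, -0.0159, -0.01, 0.069], [255, 0.1052, -0.0239, -0.015, 0.104], [255, 0.1403, -0.0319, -0.02, 0.138], [255, 0.1754, -0.0398, -0.025, 0.173]]
[[255, 0.0332, -0.0139, -0.005, 0.035], [255, 0.0664, -0.0278, -0.01, 0.069], [255, 0.0664, -0.0278, -0.01, 0.069], [255, 0.0664, -0.0278, -0.01, 0.069], [255, 0.0664, -0.0278, 0.005, 0.069]]
[[255, 0.0, 0.0, 0.015, -0.0], [255, 0.0, 0.0, 0.015, -0.0]]
pred q6 0.49
```

{"api": "move_arm", "payload": {"deltas": [[255,0,0,-0.0095,0],[255,0,0,-0.0189,0],[255,0.0111,-0.0039,-0.0414,0],[255,0.0231,-0.0072,-0.0639,0],[255,0.0584,-0.0139,-0.0689,0.035]]}}

```text
t: 22.27
ee_pos: [604.2, -127.4, 119.2]
orientation: [2.256, 2.176, 0.006]
ft_force: [2.0, 0.7, -0.7]
width: 27.5
```

{"api": "move_arm", "payload": {"deltas": [[255,0.0351,-0.008,-0.005,0.035],[255,0.0701,-0.0159,-0.01,0.069],[255,0.1052,-0.0239,-0.015,0.104],[255,0.1403,-0.0319,-0.02,0.138],[255,0.1754,-0.0398,-0.025,0.173]]}}

```text
t: 22.68
ee_pos: [566.9, 53.6, 141.1]
orientation: [2.44, 1.978, 0.001]
ft_force: [1.1, -0.5, -1.4]
width: 27.5
```

{"api": "move_arm", "payload": {"deltas": [[255,0.0332,-0.0139,-0.005,0.035],[255,0.0667,-0.0278,-0.01,0.069],[255,0.0667,-0.0278,-0.01,0.069],[255,0.0667,-0.0278,-0.01,0.069],[255,0.0667,-0.0278,0.005,0.069]]}}

```text
t: 23.1
ee_pos: [555.7, 123.3, 137.5]
orientation: [2.501, 1.896, 0.008]
ft_force: [0.7, 1.1, -0.7]
width: 27.5
```

{"api": "move_arm", "payload": {"deltas": [[255,0,0,0.015,0],[255,0,0,0.015,0],[255,0,0,0.015,0],[255,0,0,0.015,0]]}}

```text
t: 23.43
ee_pos: [554.1, 122.1, 120.3]
orientation: [2.506, 1.895, 0.0]
ft_force: [0.4, 0.6, -0.8]
width: 27.6
```

```bash
python3 -c "
from plan import *
from m import *
b=get_image('scene');u=proj('scene',[532,122,80])[0].astype(int);B=cv2.resize(b[u[1]-50:u[1]+40,u[0]-60:u[0]+60],(640,480),interpolation=cv2.INTER_CUBIC)
cv2.imwrite('pics/h5.png',B)
plan([(553.5,123,110,-0.275)],255)"
```

```text
now [554.3 122.3 120.5] jawyaw -0.276 q6 0.47 t 23.48 w 27.7
[[255, 0.0004, -0.0009, 0.0105, -0.001]]
pred q6 0.49
```

View pics/h5.png

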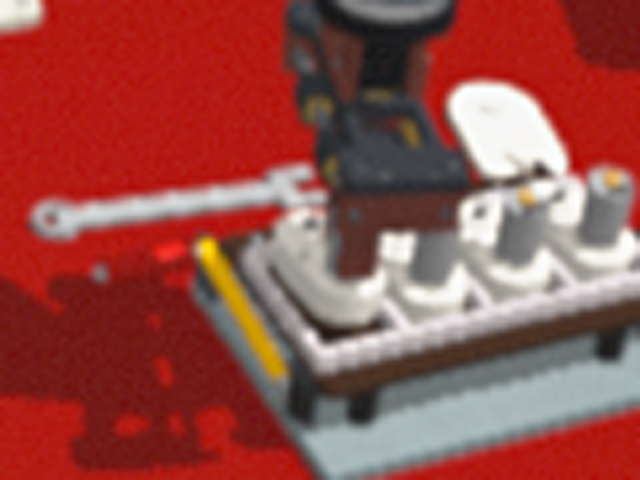

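{"api": "move_arm", "payload": {"deltas": [[255,0,-0.0008,0.006,0],[255,0,-0.0008,0.011,0],[255,0,-0.0008,0.016,0],[255,0,-0.0008,0.0195,0],[255,0,-0.0008,0.0208,0]]}}

```text
t: 23.9
ee_pos: [552.6, 123.2, 98.5]
orientation: [-2.505, -1.896, 0.001]
ft_force: [-2.2, -0.8, 8.3]
width: 27.4
```

{"api": "move_arm", "payload": {"deltas": [[255,0,0,0.0005,0],[70,0,0,0.0005,0],[70,0,0,0.0005,0],[70,0,0,0.0005,0],[70,0,0,0.0005,0]]}}

```text
t: 24.32
ee_pos: [553.0, 123.3, 98.5]
orientation: [2.505, 1.896, 0.0]
ft_force: [0.1, 0.4, 0.0]
width: 50.7
```

```bash
python3 -c "
from plan import *
plan([(553,123,160,None,31),(630,70,140,0),(698.7,18,110,0)],0)"
```

```text
now [553.  123.3  98.5] jawyaw -0.275 q6 0.47 t 24.32 w 50.7
[[0, -0.0001, 0.0001, -0.0308, -0.0], [0, -0.0003, 0.0001, -0.0615, -0.0], [0, -0.0103, 0.0296, -0.0548, -0.092], [0, -0.0203, 0.0591, -0.0482, -0.183], [0, -0.0304, 0.0886, -0.0415, -0.275]]
[[0, -0.0173, 0.0229, 0.01, -0.0], [0, -0.0347, 0.0458, 0.02, -0.0], [0, -0.052, 0.0687, 0.03, -0.0]]
pred q6 0.03
```

{"api": "move_arm", "payload": {"deltas": [[70,0,0,-0.0308,0],[70,0,0,-0.0615,0],[70,-0.0103,0.0296,-0.0548,-0.092],[0,-0.0203,0.0591,-0.0482,-0.183],[0,-0.0304,0.0886,-0.0415,-0.275]]}}

```text
t: 24.73
ee_pos: [631.3, 69.6, 141.1]
orientation: [2.214, 2.227, 0.003]
ft_force: [-0.4, 1.0, -0.2]
width: 74.0
```

```bash
python3 -c "
from plan import *
from m import *
for uv in [(252,127),(243,137),(240,118),(178,140)]: print(uv,[np.round(unproj('top',uv,z)) for z in (0,60)])
rg={}
for c in ('top','scene'):
    im=get_image(c);cv2.imwrite(f'pics/n_{c}.png',im)
    r=nearest(c,'screw_dish',[699,18,20])
    if r is not None: rg[c]=r
b=fit(rg,[699,18],dish_parts,False);print('dish',list(rg),b.x,b.fun)
print([(c,np.round(r['location']).tolist(),round(r['conf'],2)) for c in('top','scene') for r in place_of(c,'screw_dish')])
print([(c,np.round(r['location']).tolist(),round(r['conf'],2)) for c in('top','scene') for r in place_of(c,'dish_seat')])
A=cv2.resize(cv2.imread('pics/n_top.png')[70:260,110:350],(480,380));B=cv2.resize(cv2.imread('pics/n_scene.png')[160:350,270:430],(320,380));cv2.imwrite('pics/n.png',np.hstack([A,B]))
"
```

```text
(252, 127) [array([805.,  12.,   0.]), array([782.,   9.,  60.])]
(243, 137) [array([770.,  42.,   0.]), array([748.,  38.,  60.])]
(240, 118) [array([838.,  52.,   0.]), array([813.,  48.,  60.])]
(178, 140) [array([763., 261.,   0.]), array([742., 248.,  60.])]
dish ['scene'] [697.95336914  19.31103516] 0.09539570702932984
[('top', [698.0, 22.0, 2.0], 0.51), ('scene', [698.0, 17.0, -0.0], 0.89), ('scene', [534.0, 298.0, 53.0], 0.61)]
[('top', [529.0, 378.0, 7.0], 0.63), ('scene', [527.0, 376.0, 3.0], 0.87)]
```

View pics/n.png

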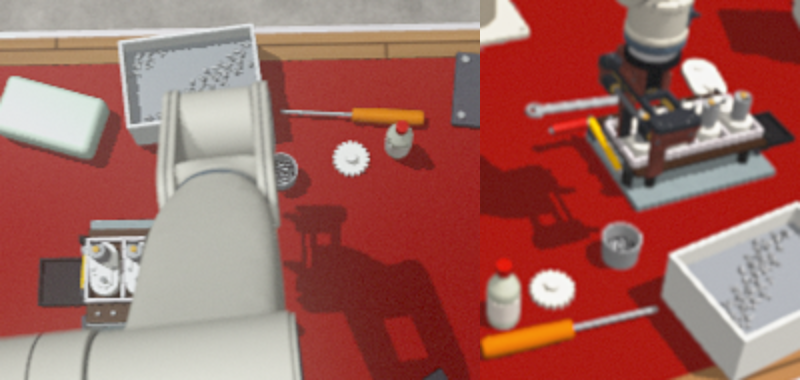

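```bash
python3 -c "
from plan import *
plan([(698.5,18.5,110,-.5),(698.5,18.5,50,-.5,30),(698.5,18.5,50,-.5,30)],0)"
```

```text
now [629.   70.6 140.1] jawyaw 0.0 q6 0.09 t 25.13 w 88.1
[[0, -0.0104, 0.0139, 0.006, 0.1], [0, -0.0208, 0.0278, 0.012, 0.2], [0, -0.0313, 0.0417, 0.0181, 0.3], [0, -0.0417, 0.0556, 0.0241, 0.4], [0, -0.0521, 0.0695, 0.0301, 0.5]]
[[0, 0.0, 0.0, 0.03, -0.0], [0, 0.0, 0.0, 0.06, -0.0], [0, 0.0, 0.0, 0.06, -0.0]]
pred q6 0.53
```

{"api": "move_arm", "payload": {"deltas": [[0,-0.0104,0.0139,0.006,0.1],[0,-0.0208,0.0278,0.012,0.2],[0,-0.0313,0.0417,0.0181,0.3],[0,-0.0417,0.0556,0.0241,0.4],[0,-0.0521,0.069,0.0301,0.5]]}}

```text
t: 25.55
ee_pos: [699.1, 18.2, 110.0]
orientation: [2.705, 1.597, 0.0]
ft_force: [-0.9, 0.3, 0.3]
width: 88.3
```

{"api": "move_arm", "payload": {"deltas": [[0,0,0,0.025,0],[0,0,0,0.05,0],[0,0,0,0.065,0],[0,0,0,0.075,0],[0,0,0,0.082,0]]}}

```text
t: 25.97
ee_pos: [698.1, 18.3, 26.8]
orientation: [-2.701, -1.603, 0.002]
ft_force: [-0.2, -0.6, 0.5]
width: 87.9
```

{"api": "move_arm", "payload": {"deltas": [[255,0,0,0,0],[255,0,0,0,0],[255,0,0,0,0],[255,0,0,0,0],[255,0,0,0,0]]}}

```text
t: 26.38
ee_pos: [699.5, 17.8, 29.0]
orientation: [2.701, 1.602, 0.002]
ft_force: [-0.3, 0.4, 1.2]
width: 57.7
```

{"api": "move_arm", "payload": {"deltas": [[255,0,0,0,0],[255,0,0,0,0],[255,0,0,0,0]]}}

```text
t: 26.63
ee_pos: [699.3, 17.9, 28.9]
orientation: [2.702, 1.602, 0.001]
ft_force: [-0.7, 0.2, 5.6]
width: 54.6
```

```bash
python3 -c "
from plan import *
print(get_obs()['width'])
plan([(698,19,45,None,10),(690,40,110,None,34),(660,100,200,None),(560,340,200,0),(530,377,130,0),(530,377,100,0,20),(530,377,100,0,20)],255)"
```

```text
54.615728623349426
now [699.3  17.9  28.9] jawyaw -0.5 q6 0.51 t 26.63 w 54.6
[[255, 0.0002, -0.0009, -0.0081, -0.0], [255, 0.0004, -0.0017, -0.0161, -0.0], [255, 0.0052, -0.0074, -0.0378, -0.0], [255, 0.0101, -0.0131, -0.0594, -0.0], [255, 0.0149, -0.0188, -0.0811, -0.0]]
[[255, 0.0128, -0.0184, -0.03, -0.0], [255, 0.0255, -0.0367, -0.06, -0.0], [255, 0.0383, -0.0551, -0.09, -0.0], [255, 0.0615, -0.0841, -0.09, -0.071], [255, 0.0847, -0.1131, -0.09, -0.143]]
[[255, 0.0271, -0.0254, 0.0, -0.071], [255, 0.0543, -0.0507, 0.0, -0.143], [255, 0.0814, -0.0761, 0.0, -0.214], [255, 0.1085, -0.1015, 0.0, -0.286], [255, 0.1356, -0.1269, 0.0, -0.357]]
[[255, 0.0123, -0.01, 0.0233, 0.0], [255, 0.0247, -0.02, 0.0467, 0.0], [255, 0.037, -0.03, 0.07, 0.0], [255, 0.037, -0.03, 0.085, 0.0], [255, 0.037, -0.03, 0.1, 0.0]]
[[255, 0.0, 0.0, 0.0, -0.0]]
pred q6 0.62
```

{"api": "move_arm", "payload": {"deltas": [[255,0,0,-0.0081,0],[255,0.0004,-0.0017,-0.0161,0],[255,0.0052,-0.0074,-0.0378,0],[255,0.0101,-0.0131,-0.0594,0],[255,0.0149,-0.0188,-0.0811,0]]}}

```text
t: 27.05
ee_pos: [689.1, 40.0, 110.1]
orientation: [-2.702, -1.602, 0.001]
ft_force: [0.6, -0.6, -0.8]
width: 54.2
```

{"api": "move_arm", "payload": {"deltas": [[255,0.0128,-0.0184,-0.03,0],[255,0.0255,-0.0367,-0.06,0],[255,0.0383,-0.0551,-0.09,0],[255,0.0615,-0.0841,-0.09,-0.071],[255,0.0847,-0.1131,-0.09,-0.143]]}}

```text
t: 27.47
ee_pos: [631.8, 169.3, 202.5]
orientation: [2.577, 1.793, 0.008]
ft_force: [0.4, 0.7, -2.3]
width: 54.3
```

{"api": "move_arm", "payload": {"deltas": [[255,0.0271,-0.0254,0,-0.071],[255,0.0543,-0.0507,0,-0.143],[255,0.0814,-0.0761,0,-0.214],[255,0.1085,-0.1015,0,-0.286],[255,0.1356,-0.1269,0,-0.357]]}}

```text
t: 27.88
ee_pos: [558.3, 341.3, 199.7]
orientation: [2.217, 2.225, 0.001]
ft_force: [0.5, -0.3, -0.5]
width: 54.5
```

{"api": "move_arm", "payload": {"deltas": [[255,0.0123,-0.01,0.0233,0],[255,0.0247,-0.02,0.0467,0],[255,0.037,-0.03,0.07,0],[255,0.037,-0.03,0.085,0],[255,0.037,-0.03,0.1,0]]}}

```text
t: 28.3
ee_pos: [528.1, 377.6, 98.3]
orientation: [-2.219, -2.223, 0.001]
ft_force: [0.6, 0.3, -1.2]
width: 54.6
```

{"api": "move_arm", "payload": {"deltas": [[255,0,0,0,0],[255,0,0,0,0],[255,0,0,0,0]]}}

```text
t: 28.55
ee_pos: [530.0, 377.0, 100.1]
orientation: [2.222, 2.221, 0.002]
ft_force: [0.6, 0.1, -0.6]
width: 54.2
```

```bash
python3 -c "
from plan import *
from m import *
plan([(530,377.5,60,0,20),(530,377.5,34,0,8)],255)
b=get_image('scene');u=proj('scene',[530,350,50])[0].astype(int);B=cv2.resize(b[u[1]-50:u[1]+40,u[0]-60:u[0]+60],(640,480),interpolation=cv2.INTER_CUBIC)
cv2.imwrite('pics/h6.png',B)
"
```

```text
now [530.  377.  100.1] jawyaw -0.0 q6 0.6 t 28.55 w 54.2
[[255, 0.0002, 0.0, 0.0134, -0.0], [255, 0.0003, 0.0, 0.0268, -0.0], [255, 0.0005, 0.0, 0.0401, -0.0], [255, 0.0005, 0.0, 0.0466, -0.0], [255, 0.0005, 0.0, 0.0531, -0.0]]
[[255, 0.0, 0.0, 0.0065, -0.0], [255, 0.0, 0.0, 0.013, -0.0]]
pred q6 0.62
```

View pics/h6.png

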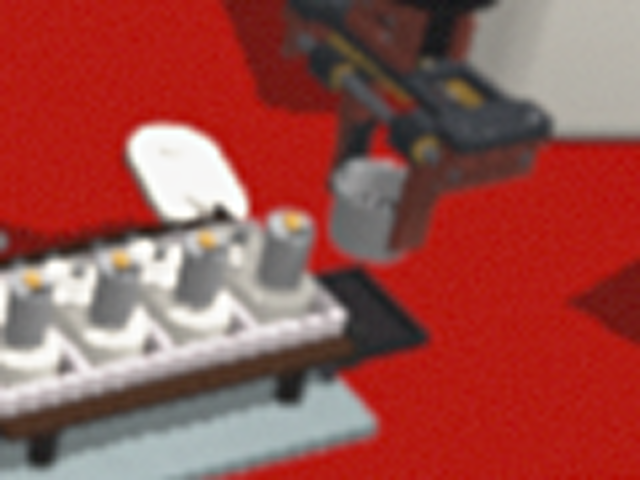

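{"api": "move_arm", "payload": {"deltas": [[255,0,0,0.0134,0],[255,0,0,0.0268,0],[255,0,0,0.0401,0],[255,0,0,0.0466,0],[255,0,0,0.0531,0]]}}

```text
t: 29.02
ee_pos: [528.6, 376.3, 44.0]
orientation: [-2.221, -2.221, 0.004]
ft_force: [0.5, 0.6, -1.3]
width: 54.4
```

{"api": "move_arm", "payload": {"deltas": [[255,0,0,0.0065,0],[255,0,0,0.011,0],[255,0,0,0.0135,0],[255,0,0,0.0135,0]]}}

```text
t: 29.35
ee_pos: [529.2, 376.7, 32.9]
orientation: [-2.221, -2.221, 0.001]
ft_force: [-2.3, -1.8, 2.9]
width: 54.6
```

{"api": "move_arm", "payload": {"deltas": [[255,0,0,0.0005,0],[0,0,0,0.0005,0],[0,0,0,0.0005,0],[0,0,0,0.0005,0],[0,0,0,0.0005,0]]}}

```text
t: 29.77
ee_pos: [529.6, 377.0, 31.9]
orientation: [2.221, 2.221, 0.001]
ft_force: [-0.1, -0.2, -0.9]
width: 77.6
```

```bash
python3 -c "
from plan import *
plan([(530,377,180,None,34),(460,200,190,0),(453,42,150,0),(453,42,110,0)],0)"
```

```text
now [529.6 377.   31.9] jawyaw 0.0 q6 0.6 t 29.77 w 77.6
[[0, -0.0, 0.0001, -0.0296, -0.0], [0, -0.0, 0.0002, -0.0592, -0.0], [0, -0.0, 0.0003, -0.0888, -0.0], [0, -0.0, 0.0003, -0.1185, -0.0], [0, -0.0, 0.0004, -0.1481, -0.0]]
[[0, -0.0295, -0.0117, -0.0017, 0.0], [0, -0.059, -0.0233, -0.0033, 0.0], [0, -0.0885, -0.035, -0.005, 0.0], [0, -0.118, -0.0467, -0.0067, 0.0], [0, -0.1475, -0.0583, -0.0083, 0.0]]
[[0, -0.0295, -0.0117, -0.0017, 0.0], [0, -0.0611, -0.0131, 0.0063, 0.0], [0, -0.0927, -0.0145, 0.0143, 0.0], [0, -0.1243, -0.0159, 0.0223, 0.0], [0, -0.1559, -0.0173, 0.0303, 0.0]]
[[0, -0.0316, -0.0014, 0.008, -0.0], [0, -0.0316, -0.0014, 0.028, -0.0], [0, -0.0316, -0.0014, 0.048, -0.0]]
pred q6 0.09
```

{"api": "move_arm", "payload": {"deltas": [[0,0,0,-0.0296,0],[0,0,0,-0.0592,0],[0,0,0,-0.0888,0],[0,0,0,-0.1185,0],[0,0,0,-0.1481,0]]}}

```text
t: 30.18
ee_pos: [529.3, 376.8, 181.3]
orientation: [-2.222, -2.221, 0.0]
ft_force: [-0.1, 0.2, -0.1]
width: 87.5
```

{"api": "move_arm", "payload": {"deltas": [[0,-0.0295,-0.0117,-0.0017,0],[0,-0.059,-0.0233,-0.0033,0],[0,-0.0885,-0.035,-0.005,0],[0,-0.118,-0.0467,-0.0067,0],[0,-0.1475,-0.0583,-0.0083,0]]}}

```text
t: 30.6
ee_pos: [470.3, 228.2, 188.4]
orientation: [2.221, 2.222, 0.001]
ft_force: [0.8, -0.4, 0.4]
width: 87.7
```

{"api": "move_arm", "payload": {"deltas": [[0,-0.0295,-0.0117,-0.0017,0],[0,-0.0611,-0.0131,0.0063,0],[0,-0.0927,-0.0145,0.0143,0],[0,-0.1243,-0.0159,0.0223,0],[0,-0.1559,-0.0173,0.0303,0]]}}

```text
t: 31.02
ee_pos: [453.7, 72.2, 158.0]
orientation: [2.22, 2.221, 0.001]
ft_force: [0.6, -0.7, 0.7]
width: 87.8
```

```bash
python3 -c "
from plan import *
from m import *
for c in ('top','scene'): cv2.imwrite(f'pics/p_{c}.png',get_image(c))
for n in ['leg_handle','leg_pivot','screw_dish','dish_seat','motor_a']:
  print(n,[(c,np.round(r['location']).tolist(),round(r['conf'],2)) for c in('top','scene') for r in place_of(c,n)])
for c in ('top','scene'):
  r=nearest(c,'leg_handle',[453,44,47]); 
  print(get_obs()['ee_pos'],c,None if r is None else r.sum())
A=cv2.resize(cv2.imread('pics/p_top.png')[140:280,110:310],(400,280));B=cv2.resize(cv2.imread('pics/p_scene.png')[180:290,280:440],(400,275));A=A[:275];cv2.imwrite('pics/p.png',np.hstack([A,B]))
"
```

```text
leg_handle [('top', [451.0, 42.0, 48.0], 0.44), ('scene', [454.0, 45.0, 48.0], 0.77), ('scene', [536.0, 294.0, 53.0], 0.66)]
leg_pivot [('scene', [571.0, 40.0, 33.0], 0.78), ('scene', [743.0, -172.0, -2.0], 0.23)]
screw_dish [('top', [529.0, 378.0, 2.0], 0.77), ('scene', [527.0, 373.0, 3.0], 0.64), ('scene', [549.0, -309.0, 263.0], 0.62), ('scene', [534.0, 180.0, 52.0], 0.61)]
dish_seat [('top', [530.0, 379.0, 6.0], 0.94), ('scene', [529.0, 376.0, 3.0], 0.57)]
motor_a [('top', [205.0, -316.0, 0.0], 0.92), ('top', [299.0, -428.0, -1.0], 0.87), ('top', [598.0, -425.0, -0.0], 0.77), ('top', [540.0, 295.0, 48.0], 0.67), ('top', [535.0, 235.0, 55.0], 0.53), ('top', [454.0, -552.0, -1.0], 0.53), ('scene', [454.0, -542.0, -0.0], 0.87), ('scene', [535.0, 122.0, 53.0], 0.75), ('scene', [529.0, 182.0, 54.0], 0.74), ('scene', [534.0, 240.0, 60.0], 0.74), ('scene', [534.0, 292.0, 55.0], 0.66), ('scene', [593.0, -427.0, -0.0], 0.65), ('scene', [296.0, -429.0, 1.0], 0.52), ('scene', [202.0, -316.0, 0.0], 0.51)]
[453.81720541  74.00807989 158.05280766] top 27
[453.80519287  73.87624269 158.03837139] scene 244
```

View pics/p.png

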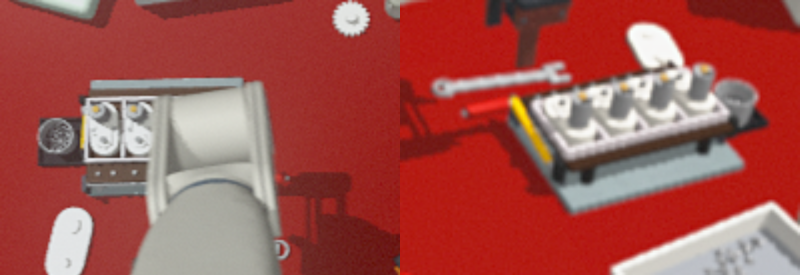

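```bash
python3 -c "
from plan import *
plan([(453,36,150,0),(453,36,70,0,27),(453,36,42,0,14),(453,36,42,0,14)],0)"
```

```text
now [453.8  73.9 158. ] jawyaw 0.001 q6 0.13 t 31.72 w 87.7
[[0, -0.0189, -0.0004, 0.004, 0.0], [0, -0.0379, -0.0008, 0.008, 0.001], [0, -0.0379, -0.0008, 0.0347, 0.001], [0, -0.0379, -0.0008, 0.0614, 0.001], [0, -0.0379, -0.0008, 0.088, 0.001]]
[[0, 0.0, 0.0, 0.014, -0.0], [0, 0.0, 0.0, 0.028, -0.0], [0, 0.0, 0.0, 0.028, -0.0]]
pred q6 0.08
```

{"api": "move_arm", "payload": {"deltas": [[0,-0.0189,-0.0004,0.004,0],[0,-0.0379,-0.0008,0.008,0],[0,-0.0379,-0.0008,0.0347,0],[0,-0.0379,-0.0008,0.0614,0],[0,-0.0379,-0.0008,0.088,0]]}}

```text
t: 32.13
ee_pos: [453.6, 35.3, 69.5]
orientation: [2.221, 2.22, 0.002]
ft_force: [0.3, 0.2, -0.3]
width: 88.1
```

{"api": "move_arm", "payload": {"deltas": [[0,0,0,0.014,0],[0,0,0,0.027,0],[0,0,0,0.027,0],[0,0,0,0.027,0],[100,0,0,0.027,0]]}}

```text
t: 32.55
ee_pos: [453.4, 35.6, 43.5]
orientation: [2.221, 2.221, 0.001]
ft_force: [0.2, 0.6, 1.1]
width: 84.2
```

```bash
python3 -c "
from m import *
print(get_obs()['ee_pos'])
b=get_image('scene');u=proj('scene',[453,40,60])[0].astype(int);B=cv2.resize(b[u[1]-50:u[1]+40,u[0]-60:u[0]+60],(640,480),interpolation=cv2.INTER_CUBIC)
cv2.imwrite('pics/h7.png',B)
"
```

```text
[453.37850633  35.64749192  43.51094223]
```

View pics/h7.png

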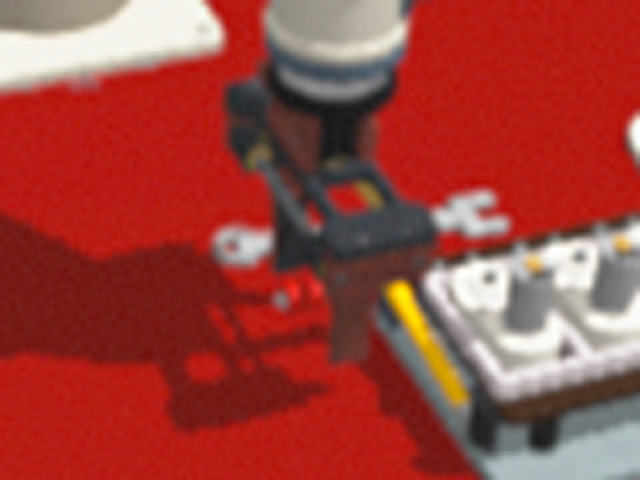

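{"api": "move_arm", "payload": {"deltas": [[200,0,0,0,0],[255,0,0,0,0],[255,0,0,0,0],[255,0,0,0,0],[255,0,0,0,0]]}}

```text
t: 33.02
ee_pos: [453.1, 35.6, 43.2]
orientation: [2.221, 2.221, 0.001]
ft_force: [-0.5, 0.0, 0.6]
width: 47.6
```

{"api": "move_arm", "payload": {"deltas": [[255,0,0,0,0],[255,0,0,0,0],[255,0,0,0,0],[255,0,0,0,0],[255,0,0,0,0]]}}

```text
t: 33.43
ee_pos: [453.7, 35.5, 43.1]
orientation: [2.221, 2.221, 0.002]
ft_force: [2.6, -0.1, -2.7]
width: 17.2
```

```bash
python3 -c "
from plan import *
o=get_obs();print(o['ee_pos'],o['width'],o['ft_force'])
p=o['ee_pos'];a0=np.deg2rad(172)
px,pz=p[0]-120*np.cos(a0),p[2]-120*np.sin(a0)
plan([(px+120*np.cos(a0-j),p[1],pz+120*np.sin(a0-j),None,50) for j in np.linspace(0,1.37,18)[1:]],255)"
```

```text
[453.68869714  35.52669259  43.0754284 ] 17.22990310558422 [ 2.62610039 -0.11736715 -2.74041454]
now [453.7  35.5  43.1] jawyaw 0.0 q6 0.05 t 33.43 w 17.2
[[255, -0.0, 0.0017, -0.0095, -0.0], [255, -0.0, 0.0042, -0.0189, -0.0], [255, -0.0, 0.0075, -0.028, -0.0], [255, -0.0, 0.0114, -0.0368, -0.0], [255, -0.0, 0.0161, -0.0453, -0.0]]
[[255, -0.0, 0.0053, -0.0081, -0.0], [255, -0.0, 0.0113, -0.0157, -0.0], [255, -0.0, 0.0178, -0.0228, -0.0], [255, -0.0, 0.0249, -0.0294, -0.0], [255, -0.0, 0.0325, -0.0353, -0.0]]
[[255, -0.0, 0.0081, -0.0053, -0.0], [255, -0.0, 0.0165, -0.01, -0.0], [255, -0.0, 0.0253, -0.014, -0.0], [255, -0.0, 0.0344, -0.0172, -0.0], [255, -0.0, 0.0438, -0.0198, -0.0]]
[[255, -0.0, 0.0095, -0.0018, -0.0], [255, -0.0, 0.0191, -0.0027, -0.0]]
pred q6 0.06
```

{"api": "move_arm", "payload": {"deltas": [[255,0,0.0017,-0.0095,0],[255,0,0.0042,-0.0189,0],[255,0,0.0075,-0.028,0],[255,0,0.0114,-0.0368,0],[255,0,0.0161,-0.0453,0]]}}

```text
t: 33.85
ee_pos: [469.2, 35.6, 88.0]
orientation: [-2.221, -2.221, 0.0]
ft_force: [6.1, 2.1, -18.9]
width: 17.4
```

```bash
python3 -c "
from m import *
o=get_obs();print(o['ee_pos'],o['ft_force'],o['moment'],o['width'])
b=get_image('scene');u=proj('scene',[500,100,60])[0].astype(int);B=cv2.resize(b[u[1]-70:u[1]+50,u[0]-80:u[0]+80],(640,480),interpolation=cv2.INTER_CUBIC)
cv2.imwrite('pics/h8.png',B)
"
```

```text
[469.21454522  35.60755868  87.98989962] [  6.11339596   2.11698396 -18.88172058] [ 0.20461742 -0.95307811  0.06740356] 17.38747725145398
```

View pics/h8.png

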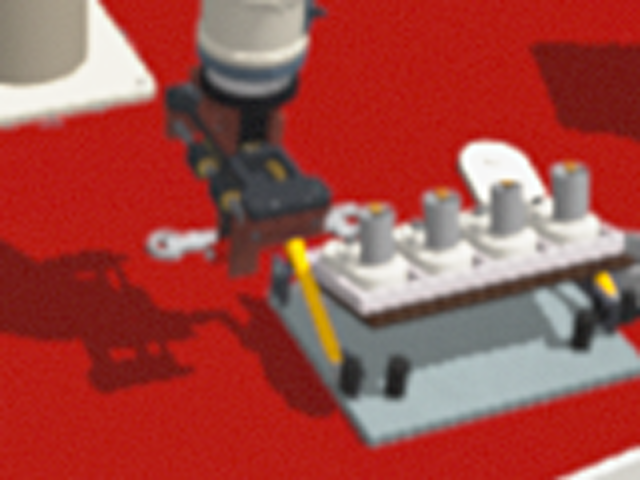

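{"api": "move_arm", "payload": {"deltas": [[255,0,0.0053,-0.0081,0],[255,0,0.0113,-0.0157,0],[255,0,0.0178,-0.0228,0],[255,0,0.0249,-0.0294,0],[255,0,0.0325,-0.0353,0]]}}

```text
t: 34.32
ee_pos: [501.1, 35.7, 123.1]
orientation: [-2.22, -2.22, 0.002]
ft_force: [4.3, 3.2, -17.0]
width: 16.9
```

{"api": "move_arm", "payload": {"deltas": [[255,0,0.0081,-0.0053,0],[255,0,0.0165,-0.01,0],[255,0,0.0253,-0.014,0],[255,0,0.0344,-0.0172,0],[255,0,0.0438,-0.0198,0]]}}

```text
t: 34.73
ee_pos: [545.4, 35.8, 143.5]
orientation: [-2.22, -2.22, 0.002]
ft_force: [-0.8, 4.6, -12.4]
width: 17.5
```

{"api": "move_arm", "payload": {"deltas": [[255,0,0.0085,-0.0015,0],[255,0,0.0145,-0.002,0],[255,0,0.0175,-0.0022,0],[255,0,0.0175,-0.0022,0]]}}

```text
t: 35.07
ee_pos: [562.3, 35.8, 145.8]
orientation: [-2.22, -2.22, 0.003]
ft_force: [-5.7, 4.7, -0.6]
width: 17.4
```

```bash
python3 -c "
from m import *
o=get_obs();print(o['ee_pos'],o['ft_force'],o['moment'],o['width'])
b=get_image('scene');u=proj('scene',[530,120,90])[0].astype(int);B=cv2.resize(b[u[1]-70:u[1]+60,u[0]-80:u[0]+93],(640,480),interpolation=cv2.INTER_CUBIC)
cv2.imwrite('pics/h9.png',B)
print([(c,np.round(r['location']).tolist(),round(r['conf'],2)) for c in('top','scene') for r in place_of(c,'leg_handle')])
"
```

```text
[562.31001211  35.78942485 145.8412429 ] [-5.66926508  4.71130134 -0.58249156] [0.78299163 0.91219341 0.04695541] 17.41987607422301
[('top', [451.0, 42.0, 48.0], 0.44), ('scene', [561.0, 44.0, 152.0], 0.58)]
```

View pics/h9.png

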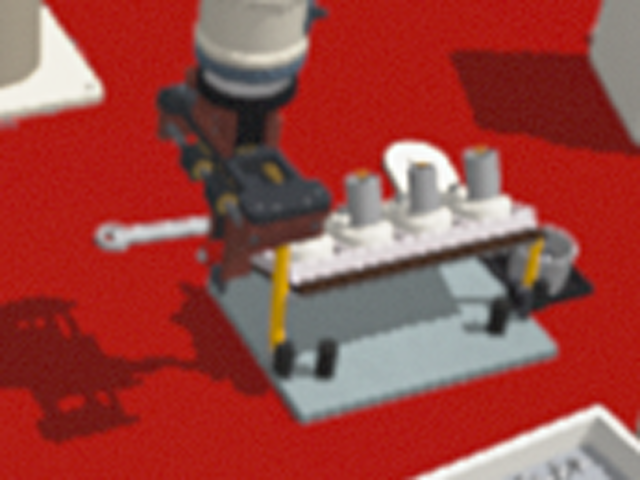

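{"api": "move_arm", "payload": {"deltas": [[255,0,0.002,0.0002,0],[255,0,0.003,0.0003,0],[255,0,0.003,0.0003,0]]}}

```text
t: 35.47
ee_pos: [562.6, 35.7, 145.6]
orientation: [-2.217, -2.217, 0.009]
ft_force: [-15.4, 5.0, 7.1]
width: 17.1
```

{"api": "move_arm", "payload": {"deltas": [[255,0,-0.003,0,0],[90,0,-0.003,0,0],[90,0,-0.003,0,0],[90,0,-0.003,0,0],[90,0,-0.003,0,0]]}}

```text
t: 35.88
ee_pos: [564.0, 35.2, 146.0]
orientation: [2.22, 2.22, 0.002]
ft_force: [0.3, -0.3, 0.1]
width: 40.6
```

{"api": "move_arm", "payload": {"deltas": [[90,0,0,0,0],[90,0,0,-0.015,0],[90,0,0,-0.04,0],[90,0,0,-0.075,0],[90,0,0,-0.11,0]]}}

```text
t: 36.3
ee_pos: [562.3, 35.3, 255.9]
orientation: [-2.221, -2.221, 0.003]
ft_force: [1.1, -1.4, 0.2]
width: 56.7
```

```bash
python3 -c "
from plan import *
plan([(520,-100,280,None),(445,-300,290,None)],0)
"
```

```text
now [562.3  35.3 255.9] jawyaw -0.0 q6 0.04 t 36.3 w 56.7
[[0, -0.0338, -0.0106, -0.006, -0.0], [0, -0.0677, -0.0212, -0.012, -0.0], [0, -0.1015, -0.0318, -0.0181, -0.0], [0, -0.1354, -0.0423, -0.0241, -0.0], [0, -0.1687, -0.0548, -0.0257, -0.0]]
[[0, -0.0333, -0.0125, -0.0017, -0.0], [0, -0.0667, -0.025, -0.0033, -0.0], [0, -0.1, -0.0375, -0.005, -0.0], [0, -0.1333, -0.05, -0.0067, -0.0], [0, -0.1667, -0.0625, -0.0083, -0.0]]
pred q6 -0.59
```

```bash
python3 -c "
from plan import *
plan([(562,30,262,None),(441,-383,285,1.5708),(441,-383,285,1.5708)],0)
"
```

```text
now [562.3  35.3 255.9] jawyaw -0.0 q6 0.04 t 36.3 w 56.7
[[0, -0.0053, -0.0003, -0.0061, -0.0], [0, -0.0349, -0.009, -0.0077, 0.112], [0, -0.0644, -0.0176, -0.0094, 0.224], [0, -0.0939, -0.0263, -0.011, 0.337], [0, -0.1234, -0.0349, -0.0127, 0.449]]
[[0, -0.0303, 0.005, -0.0016, 0.112], [0, -0.0607, 0.01, -0.0033, 0.224], [0, -0.091, 0.015, -0.0049, 0.337], [0, -0.1213, 0.0201, -0.0066, 0.449], [0, -0.1516, 0.0251, -0.0082, 0.561]]
[[0, -0.023, 0.0204, -0.0016, 0.112], [0, -0.046, 0.0408, -0.0033, 0.224], [0, -0.069, 0.0611, -0.0049, 0.337], [0, -0.092, 0.0815, -0.0066, 0.449], [0, -0.1151, 0.1019, -0.0082, 0.561]]
[[0, 0.0, 0.0, 0.0, -0.0]]
pred q6 0.86
```

{"api": "move_arm", "payload": {"deltas": [[0,-0.0053,0,-0.011,0],[0,-0.0349,-0.009,-0.02,0.112],[0,-0.0644,-0.0176,-0.026,0.224],[0,-0.0939,-0.0263,-0.029,0.337],[0,-0.1234,-0.0349,-0.032,0.449]]}}

```text
t: 36.72
ee_pos: [527.5, -89.2, 287.6]
orientation: [2.664, 1.664, 0.001]
ft_force: [0.1, -0.9, 0.4]
width: 85.9
```

{"api": "move_arm", "payload": {"deltas": [[0,-0.0303,0.005,-0.0016,0.112],[0,-0.0607,0.01,-0.0033,0.224],[0,-0.091,0.015,-0.0049,0.337],[0,-0.1213,0.0201,-0.0066,0.449],[0,-0.1516,0.0251,-0.0082,0.561]]}}

```text
t: 37.13
ee_pos: [484.0, -237.0, 295.3]
orientation: [3.021, 0.861, -0.0]
ft_force: [0.4, -1.3, -0.1]
width: 87.7
```

```bash
python3 -c "
from plan import *
from m import *
for c in ('top','scene'):
  cv2.imwrite(f'pics/q_{c}.png',get_image(c))
  for n in ['driver','driver_hang','fork_seat','leg_handle','nest_1','motor_a']:
    print(c,n,[(np.round(r['location']).tolist(),round(r['conf'],2)) for r in place_of(c,n)][:7])
  r=nearest(c,'driver',[441,-383,100]);np.save(f'drv_{c}.npy',r)
plan([(441,-383,300,1.5708)],0)
A=cv2.resize(cv2.imread('pics/q_top.png')[140:280,110:310],(400,280));B=cv2.resize(cv2.imread('pics/q_scene.png')[140:300,240:470],(400,280));cv2.imwrite('pics/q.png',np.hstack([A,B]))
"
```

```text
top driver [([443.0, -386.0, 7.0], 0.56)]
top driver_hang [([443.0, -385.0, 164.0], 0.66)]
top fork_seat [([360.0, 363.0, 4.0], 0.21), ([569.0, 42.0, 32.0], 0.16)]
top leg_handle [([558.0, 46.0, 151.0], 0.7), ([442.0, -384.0, 6.0], 0.63)]
top nest_1 [([524.0, 182.0, 86.0], 0.78), ([522.0, 297.0, 86.0], 0.77), ([521.0, 125.0, 81.0], 0.71)]
top motor_a [([525.0, 294.0, 85.0], 0.95), ([303.0, -427.0, -2.0], 0.91), ([519.0, 123.0, 82.0], 0.88), ([526.0, 238.0, 88.0], 0.86), ([454.0, -547.0, 0.0], 0.85), ([523.0, 184.0, 84.0], 0.6), ([206.0, -314.0, 1.0], 0.54)]
scene driver [([524.0, 181.0, 80.0], 0.7)]
scene driver_hang [([529.0, 376.0, 2.0], 0.65), ([442.0, -382.0, 161.0], 0.61)]
scene fork_seat [([549.0, -311.0, 263.0], 0.89)]
scene leg_handle [([565.0, 42.0, 148.0], 0.9)]
scene nest_1 [([522.0, 181.0, 84.0], 0.96), ([520.0, 236.0, 84.0], 0.93), ([519.0, 295.0, 83.0], 0.91), ([526.0, 124.0, 86.0], 0.9)]
scene motor_a [([592.0, -428.0, -0.0], 0.82), ([524.0, 296.0, 87.0], 0.65), ([520.0, 183.0, 84.0], 0.64), ([452.0, -541.0, -3.0], 0.62), ([519.0, 237.0, 87.0], 0.51)]
now [ 484.9 -235.1  295.5] jawyaw -1.009 q6 0.54 t 37.93 w 87.7
[[0, -0.0232, 0.0204, -0.0009, 0.112], [0, -0.0463, 0.0407, -0.0018, 0.225], [0, -0.0695, 0.0611, -0.0027, 0.337], [0, -0.0927, 0.0815, -0.0036, 0.449], [0, -0.1159, 0.1019, -0.0045, 0.561]]
pred q6 0.86
```

View pics/q.png

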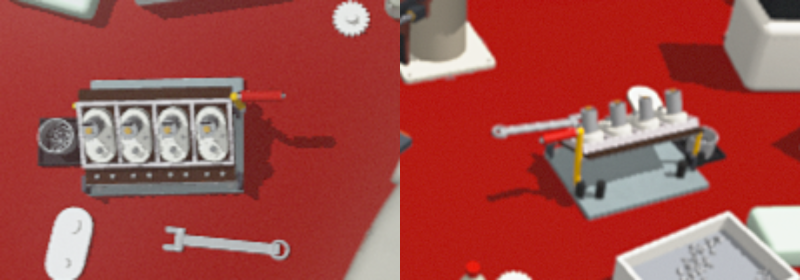

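View pics/q_scene.png

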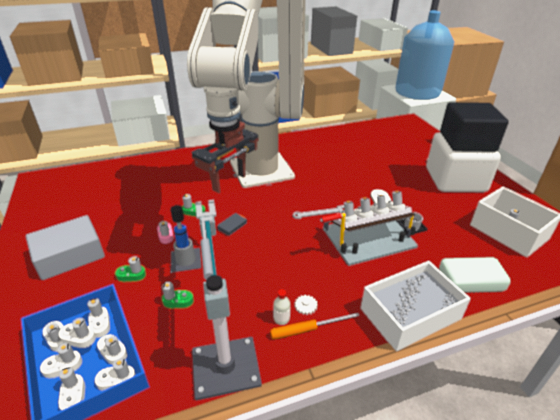

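{"api": "move_arm", "payload": {"deltas": [[0,-0.0232,0.0204,-0.0009,0.112],[0,-0.0463,0.0407,-0.0018,0.225],[0,-0.0695,0.0611,-0.0027,0.337],[0,-0.0927,0.081,-0.0036,0.449],[0,-0.1159,0.1007,-0.0045,0.561]]}}

```text
t: 38.35
ee_pos: [439.7, -383.5, 300.1]
orientation: [3.141, -0.009, 0.0]
ft_force: [0.4, -0.3, -0.1]
width: 87.9
```

{"api": "move_arm", "payload": {"deltas": [[0,0,0,0.015,0],[0,0,0,0.03,0],[0,0,0,0.045,0],[0,0,0,0.045,0],[0,0,0,0.045,0]]}}

```text
t: 38.77
ee_pos: [439.8, -382.0, 254.5]
orientation: [-3.14, 0.0, 0.002]
ft_force: [0.1, -0.7, -0.4]
width: 87.6
```

```bash
python3 -c "
from plan import *
from m import *
plan([(442.3,-383,215,1.5708,20)],0)
I=[]
for c in ('top','scene'):
  b=get_image(c);u=proj(c,[442,-383,200])[0].astype(int);I.append(cv2.resize(b[u[1]-45:u[1]+55,u[0]-50:u[0]+50],(400,400),interpolation=cv2.INTER_CUBIC))
  print(c,[(np.round(r['location']).tolist(),round(r['conf'],2)) for r in place_of(c,'driver_hang')+place_of(c,'fork_seat')])
cv2.imwrite('pics/r.png',np.hstack(I))
"
```

```text
now [ 439.8 -382.   254.5] jawyaw -1.571 q6 0.84 t 38.77 w 87.6
[[0, 0.0012, 0.0005, 0.0197, -0.0], [0, 0.0025, 0.001, 0.0395, -0.0]]
pred q6 0.86
top [([548.0, -311.0, 261.0], 0.88), ([742.0, -176.0, -1.0], 0.38)]
scene [([440.0, -384.0, 162.0], 0.8), ([549.0, -309.0, 263.0], 0.84), ([800.0, -100.0, 2.0], 0.61)]
```

View pics/r.png

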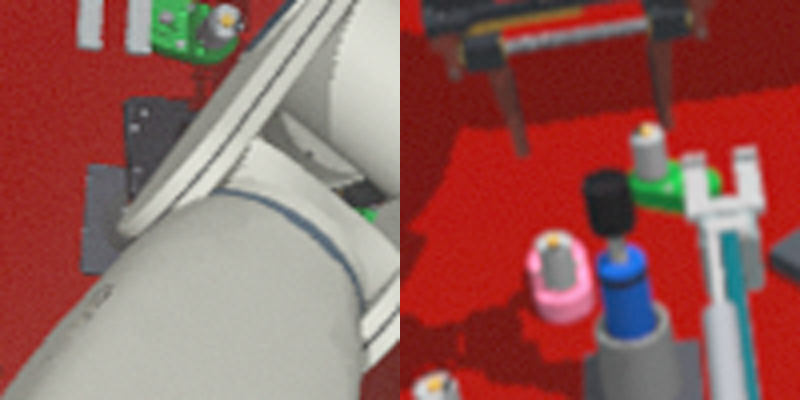

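{"api": "move_arm", "payload": {"deltas": [[0,0.0015,0.0005,0.02,0],[0,0.0015,0.0005,0.04,0],[0,0.0015,0.0005,0.055,0],[0,0.0015,0.0005,0.064,0],[0,0.0015,0.0005,0.064,0]]}}

```text
t: 39.48
ee_pos: [441.0, -382.0, 189.4]
orientation: [-3.14, 0.0, 0.003]
ft_force: [0.7, -0.4, 0.5]
width: 87.4
```

```bash
python3 -c "
from plan import *
from m import *
plan([(442.3,-383,190,1.5708,20)],0)
b=get_image('scene');u=proj('scene',[442,-383,170])[0].astype(int);cv2.imwrite('pics/s.png',cv2.resize(b[u[1]-45:u[1]+55,u[0]-50:u[0]+70],(480,400),interpolation=cv2.INTER_CUBIC))
"
```

```text
now [ 441.  -382.   189.4] jawyaw -1.571 q6 0.84 t 39.48 w 87.4
[[0, 0.0013, 0.001, -0.0006, -0.0]]
pred q6 0.86
```

View pics/s.png

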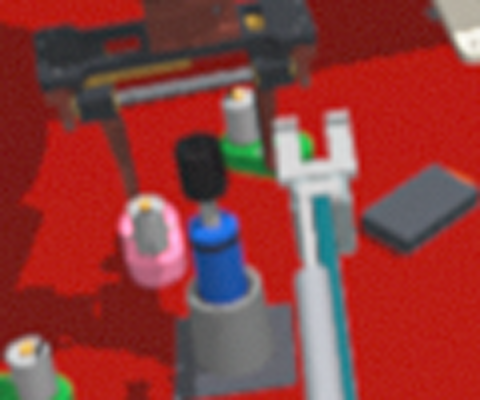

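{"api": "move_arm", "payload": {"deltas": [[255,0.001,0.0005,-0.001,0],[255,0.001,0.0005,-0.001,0],[255,0.001,0.0005,-0.001,0],[255,0.001,0.0005,-0.001,0],[255,0.001,0.0005,-0.001,0]]}}

```text
t: 39.95
ee_pos: [442.9, -383.4, 192.5]
orientation: [3.141, -0.0, 0.001]
ft_force: [-0.7, -0.1, -0.3]
width: 58.1
```

{"api": "move_arm", "payload": {"deltas": [[255,0,0,0,0],[255,0,0,0,0],[255,0,0,0,0],[255,0,0,0,0],[255,0,0,0,0]]}}

```text
t: 40.37
ee_pos: [442.7, -383.2, 192.0]
orientation: [-3.141, 0.0, 0.0]
ft_force: [0.1, 0.4, 0.6]
width: 33.6
```

```bash
python3 -c "
from plan import *
o=get_obs();print(o['width'],o['ft_force'])
p=o['ee_pos']
plan([(p[0],p[1],p[2]+20,None,10),(p[0],p[1],p[2]+95,None,20),(p[0],p[1],p[2]+126,None,20)],255)
"
```

```text
33.6348253534522 [0.07075181 0.44015869 0.59251257]
now [ 442.7 -383.2  192. ] jawyaw -1.571 q6 0.84 t 40.37 w 33.6
[[255, 0.0, 0.0, -0.01, -0.0], [255, 0.0, 0.0, -0.02, -0.0], [255, 0.0, 0.0, -0.0387, -0.0], [255, 0.0, 0.0, -0.0575, -0.0], [255, 0.0, 0.0, -0.0762, -0.0]]
[[255, 0.0, 0.0, -0.0187, -0.0], [255, 0.0, 0.0, -0.0343, -0.0], [255, 0.0, 0.0, -0.0498, -0.0]]
pred q6 0.86
```

{"api": "move_arm", "payload": {"deltas": [[255,0,0,-0.007,0],[255,0,0,-0.02,0],[255,0,0,-0.0387,0],[255,0,0,-0.0575,0],[255,0,0,-0.0762,0]]}}

```text
t: 40.78
ee_pos: [442.3, -382.9, 268.7]
orientation: [-3.141, 0.0, 0.002]
ft_force: [-0.3, -0.5, -3.3]
width: 33.8
```

{"api": "move_arm", "payload": {"deltas": [[255,0,0,-0.0187,0],[255,0,0,-0.0343,0],[255,0,0,-0.0498,0],[255,0,0,-0.0498,0],[255,0,0,-0.0498,0]]}}

```text
t: 41.2
ee_pos: [442.7, -383.3, 318.4]
orientation: [3.141, -0.0, 0.001]
ft_force: [-0.2, -0.2, -4.2]
width: 33.4
```

```bash
python3 -c "
from plan import *
from m import *
o=get_obs();print(o['ee_pos'],o['width'],o['ft_force'],o['moment'])
I=[]
for c in ('top','scene'):
  b=get_image(c);u=proj(c,[490,-340,250])[0].astype(int);I.append(cv2.resize(b[u[1]-75:u[1]+75,u[0]-75:u[0]+75],(400,400),interpolation=cv2.INTER_CUBIC))
  print(c,[(np.round(r['location']).tolist(),round(r['conf'],2)) for r in place_of(c,'driver_hang')+place_of(c,'fork_seat')])
cv2.imwrite('pics/v.png',np.hstack(I))
plan([(470,-310.5,None or o['ee_pos'][2],1.5708)],255)
"
```

```text
[ 442.7275243  -383.33665451  318.39292324] 33.35452743081452 [-0.22094441 -0.21019644 -4.16008159] [-0.01615369  0.10676996  0.02185394]
top [([531.0, 381.0, 5.0], 0.64), ([550.0, -315.0, 260.0], 0.79), ([528.0, 379.0, 6.0], 0.19)]
scene [([442.0, -388.0, 286.0], 0.82), ([521.0, 181.0, 86.0], 0.69), ([548.0, -310.0, 262.0], 0.51)]
now [ 442.3 -382.9  316.9] jawyaw -1.571 q6 0.84 t 41.5 w 33.9
[[255, 0.0092, -0.0241, -0.0005, -0.0], [255, 0.0184, -0.0483, -0.001, -0.0], [255, 0.0277, -0.0724, -0.0015, -0.0]]
pred q6 0.99
```

View pics/v.png

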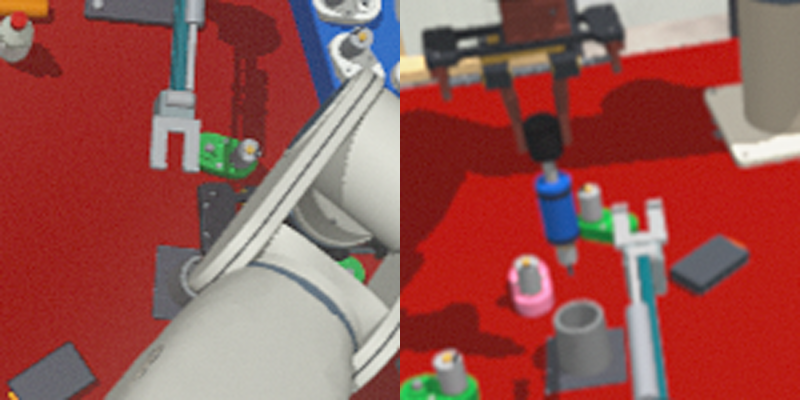

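{"api": "move_arm", "payload": {"deltas": [[255,0.008,-0.0241,0,0],[255,0.017,-0.0483,0,0],[255,0.026,-0.0724,0,0],[255,0.026,-0.0724,0,0],[255,0.026,-0.0724,0,0]]}}

```text
t: 41.92
ee_pos: [468.9, -309.9, 317.6]
orientation: [-3.141, -0.003, 0.001]
ft_force: [0.5, -0.0, -4.0]
width: 33.2
```

```bash
python3 -c "
from plan import *
from m import *
o=get_obs();print(o['ee_pos'],o['width'],o['ft_force'],o['moment'])
I=[]
for c in ('top','scene'):
  b=get_image(c);cv2.imwrite(f'pics/w_{c}.png',b);u=proj(c,[510,-311,262])[0].astype(int);I.append(cv2.resize(b[u[1]-40:u[1]+40,u[0]-40:u[0]+40],(400,400),interpolation=cv2.INTER_CUBIC));print(c,u-40)
cv2.imwrite('pics/w.png',np.hstack(I))
for c in ('top','scene'):
  print(c,[(np.round(r['location']).tolist(),round(r['conf'],2)) for r in place_of(c,'driver_hang')+place_of(c,'fork_seat')])
"
```

```text
[ 468.93126701 -309.88102285  317.56116063] 33.192519020543976 [ 0.5250618  -0.01022921 -4.04750169] [-0.00256068  0.15991561  0.05466853]
top [328 153]
scene [163 159]
top [([528.0, 296.0, 85.0], 0.46), ([551.0, -311.0, 262.0], 0.57)]
scene [([468.0, -312.0, 286.0], 0.88), ([551.0, -307.0, 261.0], 0.59), ([550.0, -309.0, 264.0], 0.67)]
```

View pics/w.png

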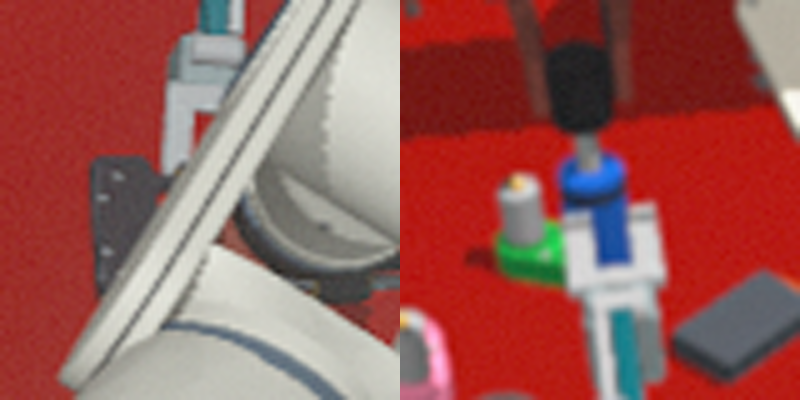

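```bash
python3 -c "
from m import *
def ov(img,c,out,seat,tcp,box):
    b=cv2.imread(img);x0,y0,x1,y1=box;k=8
    A=cv2.resize(b[y0:y1,x0:x1],None,fx=k,fy=k,interpolation=cv2.INTER_CUBIC)
    def L(P,col):
        q=((proj(c,np.array(P,float))-[x0,y0]+.5)*k-.5).round().astype(int)
        cv2.polylines(A,[q.reshape(-1,1,2)],False,col,1)
    x,y,z=seat
    for s in(-9.5,9.5): L([[x-26,y+s,z],[x+10,y+s,z]],(0,255,0))
    L([[x,y-9.5,z],[x,y+9.5,z]],(255,0,255))
    X,Y,Z=tcp;h=Z-31
    for zz,r in((h,17),(h+42,17),(h-30,6),(h,6),(h-30,18),(h-105,18)):
        L(np.c_[C*r+[X,Y],np.full(40,zz)].tolist(),(0,255,255))
    cv2.imwrite(out,A)
ov('pics/w_scene.png','scene','pics/ov1.png',(549.5,-310,262),(468.9,-309.9,317.6),(180,160,255,225))
ov('pics/q_top.png','top','pics/ov2.png',(549.5,-310,262),(442,-383,192),(340,140,410,215))
"
```

```text
(no output)
```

View pics/ov1.png

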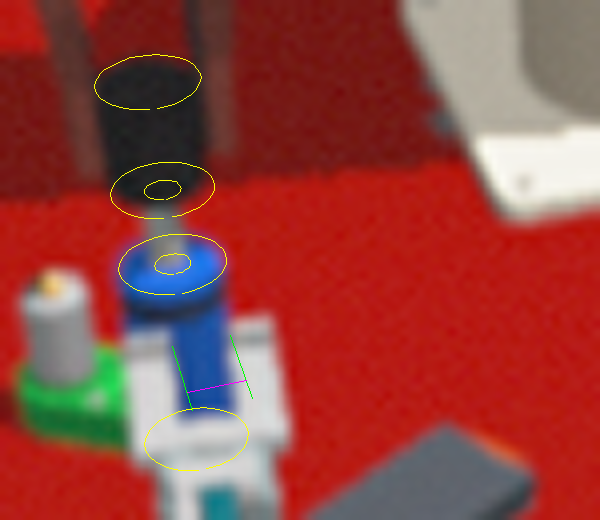

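View pics/ov2.png

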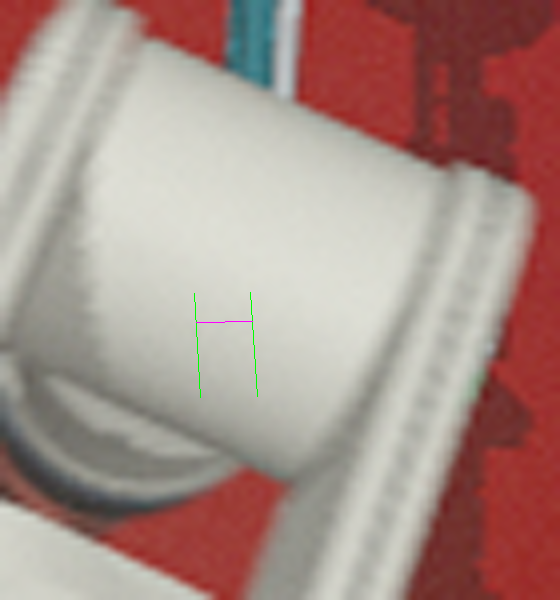

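```bash
python3 -c "
from m import *
for n,q in dict(inL0=(174,345),inL1=(183,408),outL0=(128,345),outL1=(137,455),outR0=(272,318),outR1=(290,435)).items():
    print(n,np.round(unproj('scene',((q[0]+.5)/8-.5+180,(q[1]+.5)/8-.5+160),262),1))
def ov(img,c,out,seat,box,yaw=0):
    b=cv2.imread(img);x0,y0,x1,y1=box;k=10
    A=cv2.resize(b[y0:y1,x0:x1],None,fx=k,fy=k,interpolation=cv2.INTER_CUBIC)
    x,y,z=seat;cs,sn=np.cos(yaw),np.sin(yaw)
    def L(P,col):
        P=[[x+cs*a-sn*b,y+sn*a+cs*b,z] for a,b in P]
        q=((proj(c,np.array(P,float))-[x0,y0]+.5)*k-.5).round().astype(int)
        cv2.polylines(A,[q.reshape(-1,1,2)],False,col,1)
    for s in(-9.5,9.5): L([[-26,s],[10,s]],(0,255,0))
    L([[0,-9.5],[0,9.5]],(255,0,255))
    return A
A=ov('pics/top0.png','top','',(549.5,-310,262),(345,150,395,205))
B=ov('pics/scene0.png','scene','',(549.5,-310,262),(185,190,225,235))
A=A[:450];cv2.imwrite('pics/ov3.png',cv2.resize(np.hstack([A,B]),None,fx=.85,fy=.85))
"
```

```text
inL0 [ 523.1 -318.7  262. ]
inL1 [ 557.5 -322.1  262. ]
outL0 [ 518.3 -332.7  262. ]
outL1 [ 576.8 -340.   262. ]
outR0 [ 518.5 -285.6  262. ]
outR1 [ 582.1 -293.2  262. ]
```

View pics/ov3.png

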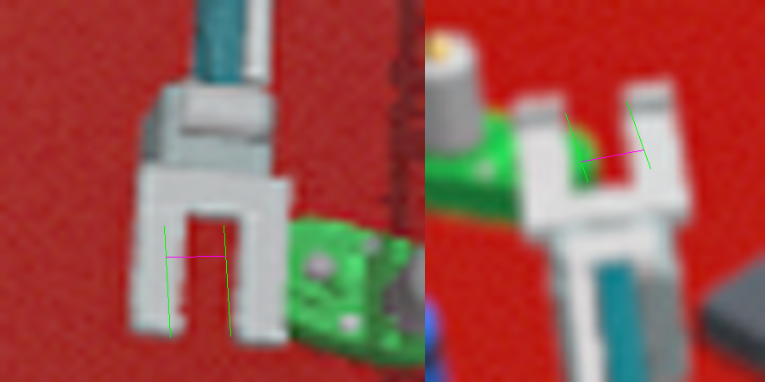

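```bash
cat > fork.py <<'E'
from m import *
def U(cam,x,y,a,e,w,z=262,th=6):
    R=np.array([[np.cos(a),-np.sin(a)],[np.sin(a),np.cos(a)]])
    m=np.zeros((420*8,560*8),np.uint8)
    def pg(x0,x1,y0,y1):
        p=np.array([[x0,y0],[x1,y0],[x1,y1],[x0,y1]])@R.T+[x,y]
        q=np.vstack([proj(cam,np.c_[p,np.full(4,zz)]) for zz in (z,z-th)])
        h=cv2.convexHull(((q+.5)*8-.5).astype(np.float32));cv2.fillPoly(m,[np.round(h).astype(np.int32)],255)
    for s in(-1,1):
        a0,b0=sorted((s*9.5,s*w));pg(-26,e+14,a0,b0)
    pg(e,e+14,-w,w)
    return cv2.GaussianBlur(cv2.resize(m,(560,420),interpolation=cv2.INTER_AREA)/255.,(0,0),.5)
def run(cams,im):
    def cost(p):
        s=0
        for c in cams:
            g=im[c].astype(float).min(2);u=proj(c,[535,-311,262])[0].astype(int);sl=np.s_[u[1]-13:u[1]+10,u[0]-16:u[0]+16]
            s-=np.corrcoef(U(c,*p)[sl].ravel(),g[sl].ravel())[0,1]
        return s
    q=np.array([549.5,-313,-.08,12,23.5]);sx=np.vstack([q]+[q+np.eye(5)[i]*[4,4,.1,4,2][i] for i in range(5)])
    return minimize(cost,q,method="Nelder-Mead",options=dict(initial_simplex=sx,maxiter=300,xatol=.02,fatol=1e-5))
if __name__=="__main__":
    im={c:cv2.imread(f"pics/{c}0.png") for c in("top","scene")}
    for cams in (["top"],["scene"],["top","scene"]):
        b=run(cams,im);print(cams,np.round(b.x,3),round(b.fun,3))
E
python3 fork.py
```

```text
['top'] [ 5.50342e+02 -3.15621e+02 -1.04000e-01  1.42060e+01  2.40140e+01] -0.969
['scene'] [ 5.40935e+02 -3.12920e+02 -1.25000e-01  2.25140e+01  2.44230e+01] -0.909
['top', 'scene'] [ 5.49422e+02 -3.14792e+02 -1.12000e-01  1.50340e+01  2.42360e+01] -1.832
```

```bash
python3 -c "
from plan import *
plan([(482,-305.5,306.5,1.5708,15),(482,-305.5,306.5,1.5708,15)],255)
"
```

```text
now [ 468.4 -311.6  317.8] jawyaw -1.572 q6 0.96 t 42.22 w 33.6
[[255, 0.0068, -0.003, 0.0057, -0.001], [255, 0.0136, -0.0061, 0.0113, -0.001], [255, 0.0136, -0.0061, 0.0113, -0.001]]
pred q6 1.01
```

{"api": "move_arm", "payload": {"deltas": [[255,0.0068,-0.003,0.0057,0],[255,0.0136,-0.0061,0.0113,0],[255,0.0136,-0.0061,0.0113,0],[255,0.0136,-0.0061,0.0113,0],[255,0.0136,-0.0061,0.0113,0]]}}

```text
t: 42.63
ee_pos: [482.4, -304.6, 306.4]
orientation: [-3.141, -0.0, 0.001]
ft_force: [-0.1, -0.1, -3.2]
width: 33.2
```

```bash
cat > ov.py <<'E'
from m import *
def ovd(out,seat,yaw=-.11,k=8):
    o=get_obs();tcp=o["ee_pos"];print(tcp,o["ft_force"],o["moment"],o["t"])
    c="scene";b=get_image(c);u=proj(c,[tcp[0]+20,-310,262])[0].astype(int);x0,y0=u-[37,40]
    A=cv2.resize(b[y0:y0+75,x0:x0+75],None,fx=k,fy=k,interpolation=cv2.INTER_CUBIC)
    def L(P,col):
        q=((proj(c,np.array(P,float))-[x0,y0]+.5)*k-.5).round().astype(int);cv2.polylines(A,[q.reshape(-1,1,2)],False,col,1)
    x,y,z=seat;cs,sn=np.cos(yaw),np.sin(yaw)
    for s in(-24,-9.5,9.5,24): L([[x+cs*a-sn*s,y+sn*a+cs*s,z] for a in(-26,14)],(0,255,0))
    X,Y,Z=tcp;h=Z-30.5
    for zz,r in((h,17),(h+42,17),(h-30,6),(h,6),(h-30,18)): L(np.c_[C*r+[X,Y],np.full(40,zz)].tolist(),(0,255,255))
    cv2.imwrite(out,A)
E
python3 -c "
from ov import *
ovd('pics/x1.png',(549.5,-313,262))"
```

```text
[ 482.36716271 -304.61953649  306.36827975] [-0.13871963 -0.11761892 -3.2432571 ] [0.00850952 0.1089712  0.00388604] 42.6333
```

View pics/x1.png

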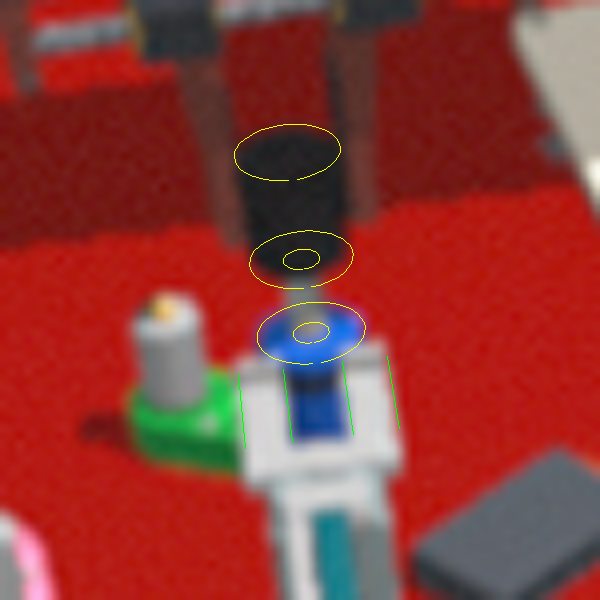

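{"api": "move_arm", "payload": {"deltas": [[255,0.008,0.0012,0,0],[255,0.016,0.0022,0,0],[255,0.024,0.0032,0,0],[255,0.032,0.0042,0,0],[255,0.036,0.0045,0,0]]}}

```text
t: 43.1
ee_pos: [519.8, -309.5, 306.7]
orientation: [3.141, 0.0, 0.001]
ft_force: [1.4, 0.5, -3.2]
width: 33.1
```

```bash
python3 -c "
from ov import *
ovd('pics/x2.png',(549.5,-313,262))"
```

```text
[ 519.83477662 -309.48305897  306.70739219] [ 1.37565599  0.46925399 -3.24289853] [0.02653167 0.14693737 0.02115028] 43.1
```

View pics/x2.png

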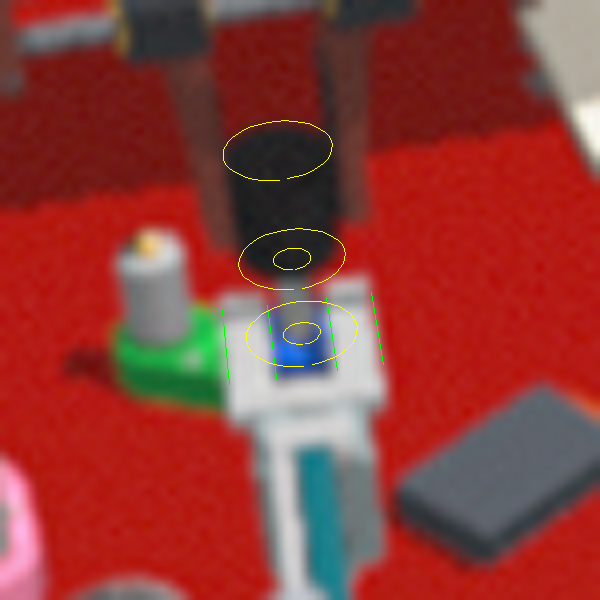

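{"api": "move_arm", "payload": {"deltas": [[255,0.007,0.0008,0,0],[255,0.014,0.0016,0,0],[255,0.021,0.0024,0,0],[255,0.028,0.0032,0,0],[255,0.03,0.0036,0,0]]}}

```text
t: 43.57
ee_pos: [549.5, -313.0, 306.6]
orientation: [3.141, 0.0, 0.001]
ft_force: [-0.3, 0.1, -3.2]
width: 33.1
```

```bash
python3 -c "
from ov import *
ovd('pics/x3.png',(549.5,-313,262))"
```

```text
[ 549.54158105 -312.97714324  306.64447914] [-0.3070383   0.08130084 -3.18983939] [ 0.01225732  0.12244642 -0.01368337] 43.5667
```

View pics/x3.png

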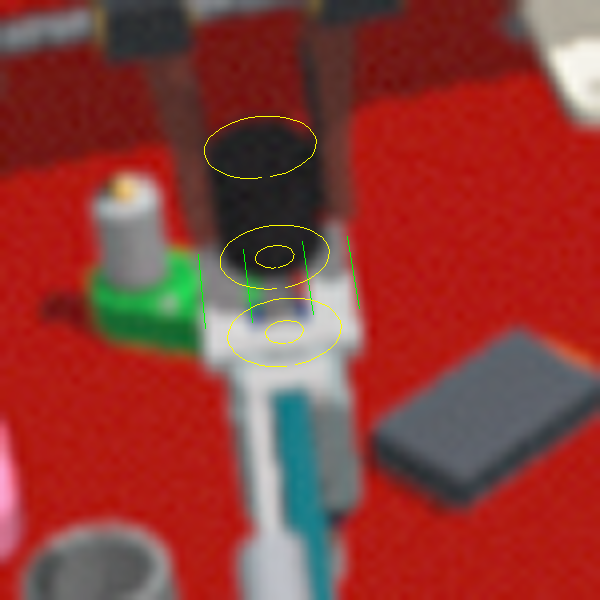

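{"api": "move_arm", "payload": {"deltas": [[255,0,0,0.006,0],[255,0,0,0.012,0],[255,0,0,0.018,0],[255,0,0,0.024,0],[255,0,0,0.03,0]]}}

```text
t: 44.03
ee_pos: [548.2, -312.8, 276.0]
orientation: [-3.142, 0.001, -0.0]
ft_force: [1.3, 1.6, -1.9]
width: 33.7
```

{"api": "move_arm", "payload": {"deltas": [[255,0,0,0.006,0],[255,0,0,0.012,0],[255,0,0,0.018,0],[255,0,0,0.024,0],[255,0,0,0.03,0]]}}

```text
t: 44.45
ee_pos: [549.9, -313.3, 247.0]
orientation: [3.14, -0.001, 0.006]
ft_force: [8.4, -1.0, 2.0]
width: 33.5
```

```bash
python3 -c "
from ov import *
ovd('pics/x4.png',(549.5,-313,215))"
```

```text
[ 549.89095657 -313.27732881  247.0032205 ] [ 8.3659549  -0.9694598   1.97201373] [-0.08660706 -1.3016659  -0.01552619] 44.45
```

View pics/x4.png

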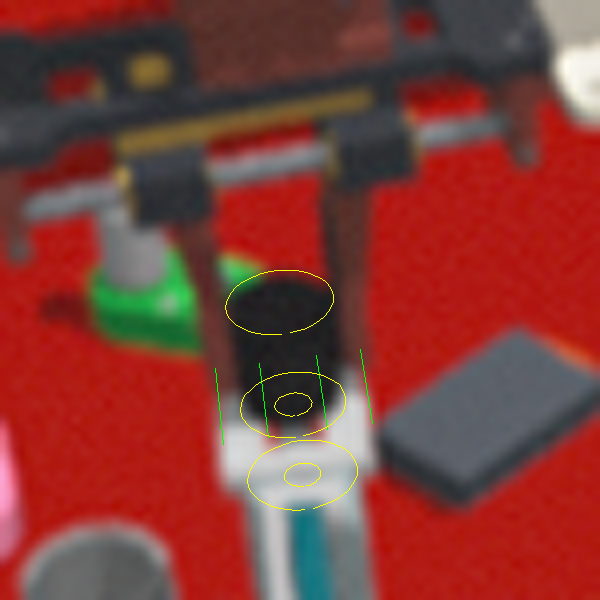

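{"api": "move_arm", "payload": {"deltas": [[255,0.002,0,0,0],[255,0.004,0,0,0],[255,0.004,0,0,0]]}}

```text
t: 44.75
ee_pos: [551.9, -312.8, 246.2]
orientation: [-3.141, 0.0, 0.003]
ft_force: [-0.7, -1.1, -1.9]
width: 33.8
```

{"api": "move_arm", "payload": {"deltas": [[255,0.0004,0,0.005,0],[255,0.0008,0,0.01,0],[255,0.0012,0,0.015,0],[255,0.0016,0,0.02,0],[255,0.0016,0,0.02,0]]}}

```text
t: 45.17
ee_pos: [555.7, -313.2, 226.4]
orientation: [3.14, -0.001, 0.006]
ft_force: [6.4, -0.3, 2.6]
width: 33.2
```

```bash
python3 -c "
from ov import *
ovd('pics/x5.png',(551,-313,195))
for c in ('top','scene'): print(c,[(np.round(r['location']).tolist(),round(r['conf'],2)) for r in place_of(c,'driver_hang')+place_of(c,'fork_seat')])"
```

```text
[ 555.67366668 -313.23706072  226.43734803] [ 6.3596718  -0.32370303  2.64187266] [-0.12647163 -0.99747871  0.00121144] 45.1667
top [([528.0, 296.0, 85.0], 0.46), ([551.0, -311.0, 262.0], 0.57)]
scene [([526.0, 291.0, 85.0], 0.68), ([552.0, -318.0, 198.0], 0.62), ([521.0, 185.0, 85.0], 0.57)]
```

View pics/x5.png

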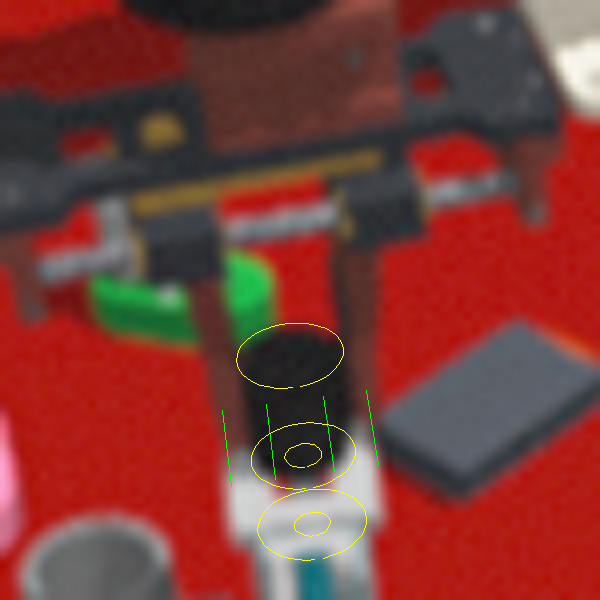

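```bash
python3 -c "
from ov import *
print(get_obs()['ee_pos'],get_obs()['ft_force'])
for c in ('top','scene'):
  b=get_image(c);cv2.imwrite(f'pics/y_{c}.png',b)
  for n in ('driver_hang','fork_seat','driver'): print(c,n,[(np.round(r['location']).tolist(),round(r['conf'],2)) for r in place_of(c,n)])
b=cv2.imread('pics/y_scene.png');cv2.imwrite('pics/y.png',cv2.resize(b[180:270,150:270],(800,600),interpolation=cv2.INTER_CUBIC))
print(get_obs()['ee_pos'],get_obs()['ft_force'])
"
```

```text
[ 555.51846945 -313.23672304  227.15797441] [ 6.32457526 -2.12692113  0.91071447]
top driver_hang []
top fork_seat [([524.0, 235.0, 87.0], 0.59)]
top driver []
scene driver_hang [([555.0, -316.0, 198.0], 0.79), ([801.0, -100.0, -0.0], 0.66), ([523.0, 238.0, 87.0], 0.36)]
scene fork_seat [([561.0, -311.0, 194.0], 0.7), ([563.0, 44.0, 149.0], 0.2), ([525.0, 238.0, 85.0], 0.18)]
scene driver [([556.0, -313.0, 39.0], 0.54)]
[ 555.52817344 -313.20785439  227.19962071] [ 5.63358853 -0.86061262  1.68288508]
```

View pics/y.png

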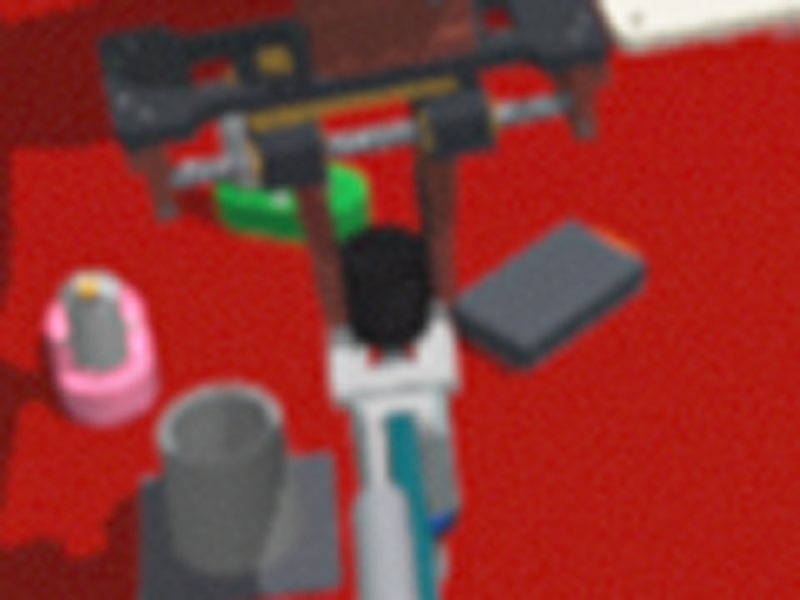

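View pics/y_top.png

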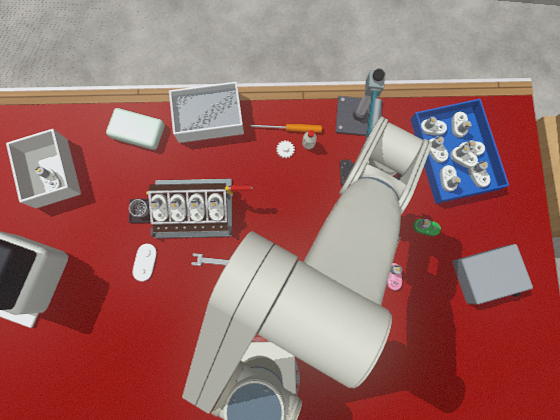

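{"api": "move_arm", "payload": {"deltas": [[255,0.002,0,0,0],[255,0.004,0,0,0],[255,0.006,0,0,0],[255,0.007,0,0,0],[255,0.007,0,0,0]]}}

```text
t: 46.23
ee_pos: [560.4, -312.5, 226.0]
orientation: [-3.141, 0.0, 0.003]
ft_force: [-1.0, -0.2, -0.2]
width: 33.5
```

{"api": "move_arm", "payload": {"deltas": [[255,0,0,0,0],[255,0,0,0,0],[255,0,0,0,0]]}}

```text
t: 46.48
ee_pos: [560.7, -312.6, 226.5]
orientation: [-3.141, 0.0, 0.001]
ft_force: [-0.7, 0.8, -0.2]
width: 33.5
```

{"api": "move_arm", "payload": {"deltas": [[255,0.001,0,0.002,0],[255,0.001,0,0.003,0],[255,0.001,0,0.003,0],[255,0.001,0,0.003,0],[255,0.001,0,0.003,0]]}}

```text
t: 46.9
ee_pos: [562.2, -312.9, 223.8]
orientation: [3.141, -0.0, 0.001]
ft_force: [-0.4, 1.2, -0.5]
width: 33.6
```

```bash
python3 -c "
from ov import *
F=[]
for i in range(6): get_image('scene');F.append(get_obs()['ft_force'])
print(np.mean(F,0),get_obs()['ee_pos'],get_obs()['t'])
for n in ('driver_hang','fork_seat','driver'): print(n,[(np.round(r['location']).tolist(),round(r['conf'],2)) for r in place_of('scene',n)])
b=get_image('scene');cv2.imwrite('pics/z.png',cv2.resize(b[180:270,150:270],(800,600),interpolation=cv2.INTER_CUBIC))
"
```

```text
[-0.13227333  0.09175766  0.22875112] [ 562.11252271 -312.95218713  223.87209657] 47.2
driver_hang [([560.0, -315.0, 194.0], 0.5)]
fork_seat [([564.0, -312.0, 194.0], 0.6)]
driver [([559.0, -313.0, 194.0], 0.53), ([522.0, 181.0, 86.0], 0.23)]
```

View pics/z.png

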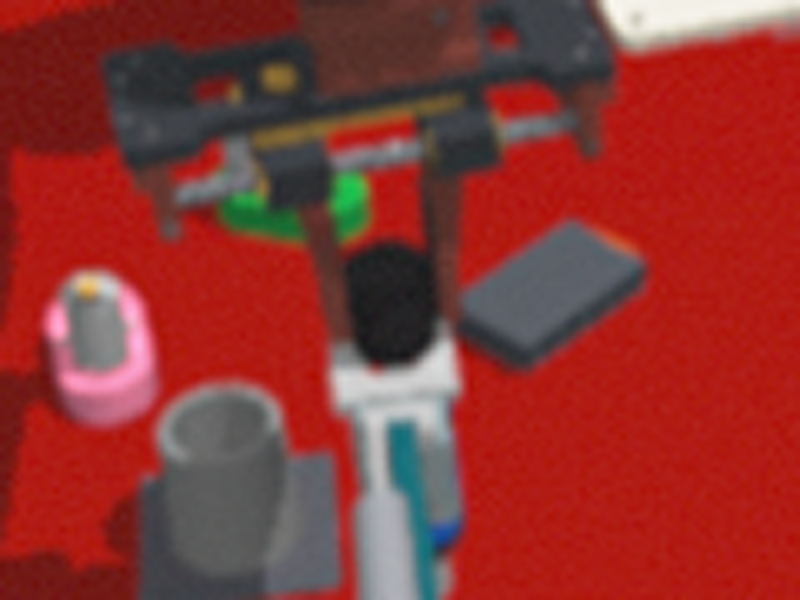

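{"api": "move_arm", "payload": {"deltas": [[230,0,0,0,0],[110,0,0,0,0],[90,0,0,0,0],[60,0,0,0,0],[30,0,0,0,0]]}}

```text
t: 47.82
ee_pos: [561.7, -312.9, 223.6]
orientation: [-3.141, 0.0, 0.001]
ft_force: [-0.6, -0.0, 0.4]
width: 56.8
```

```bash
python3 -c "
from ov import *
print(get_obs()['ft_force'],get_obs()['width'])
for n in ('driver_hang','fork_seat'): print(n,[(np.round(r['location']).tolist(),round(r['conf'],2)) for r in place_of('scene',n)])
b=get_image('scene');cv2.imwrite('pics/z2.png',cv2.resize(b[180:270,150:270],(800,600),interpolation=cv2.INTER_CUBIC))
"
```

```text
[-0.55620064 -0.0162238   0.37546806] 56.78220919613142
driver_hang [([558.0, -316.0, 193.0], 0.76)]
fork_seat [([559.0, -312.0, 191.0], 0.54)]
```

View pics/z2.png

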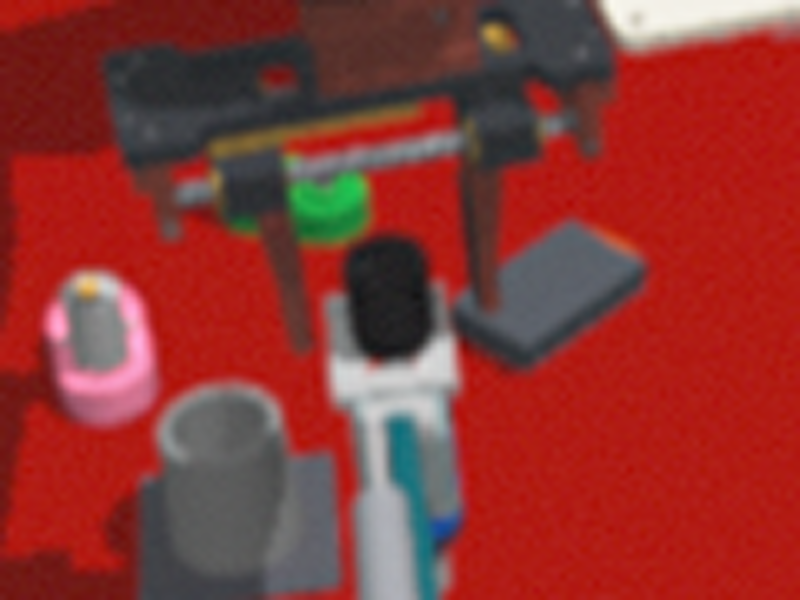

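{"api": "move_arm", "payload": {"deltas": [[0,0,0,-0.008,0],[0,0,0,-0.025,0],[0,0,0,-0.045,0],[0,0,0,-0.075,0],[0,0,0,-0.11,0]]}}

```text
t: 48.38
ee_pos: [561.0, -312.4, 333.8]
orientation: [-3.14, 0.0, 0.004]
ft_force: [0.6, 0.3, 0.1]
width: 87.9
```

{"api": "move_arm", "payload": {"deltas": [[0,-0.03,0,-0.01,0],[0,-0.06,0,-0.02,0],[0,-0.09,-0.01,-0.02,0],[0,-0.12,-0.03,-0.02,0],[0,-0.14,-0.06,-0.02,0]]}}

```text
t: 48.8
ee_pos: [419.7, -253.3, 354.3]
orientation: [3.141, -0.004, 0.0]
ft_force: [0.9, 0.2, 0.9]
width: 88.0
```

{"api": "move_arm", "payload": {"deltas": [[0,0,-0.03,0,0],[0,0,-0.06,0,0],[0,0,-0.09,0,0],[0,0,-0.12,0,0],[0,0,-0.12,0,0]]}}

```text
t: 49.22
ee_pos: [421.4, -129.3, 354.5]
orientation: [-3.14, -0.004, -0.001]
ft_force: [-0.8, 0.5, -0.7]
width: 87.8
```

```bash
python3 -c "
from ov import *
print(get_obs()['ee_pos'],get_obs()['ft_force'],get_obs()['t'])
for c in ('top','scene'):
  b=get_image(c);cv2.imwrite(f'pics/f_{c}.png',b)
  for n in ('driver_hang','fork_seat','leg_handle','screw_dish','motor_a','nest_1'): print(c,n,[(np.round(r['location']).tolist(),round(r['conf'],2)) for r in place_of(c,n)])
b=cv2.imread('pics/f_scene.png');A=cv2.resize(b[150:290,130:270],(400,400));B=cv2.resize(b[160:270,310:440],(400,400),interpolation=cv2.INTER_CUBIC)
cv2.imwrite('pics/f.png',np.hstack([A,B]))
"
```

```text
[ 421.38940979 -129.264921    354.45678593] [-0.81023222  0.46914028 -0.72089312] 49.2167
top driver_hang [([559.0, -316.0, 199.0], 0.52), ([558.0, -318.0, 39.0], 0.4)]
top fork_seat [([561.0, -314.0, 193.0], 0.52)]
top leg_handle [([560.0, 45.0, 151.0], 0.54)]
top screw_dish [([528.0, 379.0, 6.0], 0.84)]
top motor_a [([597.0, -428.0, 2.0], 0.94), ([202.0, -313.0, 1.0], 0.94), ([524.0, 295.0, 84.0], 0.83), ([303.0, -424.0, -1.0], 0.79), ([526.0, 181.0, 87.0], 0.77), ([524.0, 238.0, 87.0], 0.73), ([454.0, -550.0, 5.0], 0.71), ([519.0, 122.0, 82.0], 0.58), ([355.0, 110.0, -3.0], 0.4)]
top nest_1 [([525.0, 181.0, 86.0], 0.91), ([521.0, 237.0, 87.0], 0.88), ([524.0, 123.0, 81.0], 0.86), ([523.0, 297.0, 86.0], 0.57), ([517.0, 119.0, 83.0], 0.38)]
scene driver_hang [([561.0, -316.0, 194.0], 0.55), ([529.0, 375.0, 3.0], 0.29), ([522.0, 118.0, 85.0], 0.27)]
scene fork_seat []
scene leg_handle [([564.0, 44.0, 152.0], 0.9), ([526.0, 180.0, 82.0], 0.38)]
scene screw_dish [([528.0, 373.0, 5.0], 0.57)]
scene motor_a [([593.0, -428.0, 4.0], 0.87), ([521.0, 185.0, 85.0], 0.83), ([455.0, -543.0, -0.0], 0.83), ([524.0, 293.0, 84.0], 0.8), ([300.0, -426.0, -2.0], 0.71), ([200.0, -317.0, -2.0], 0.69), ([521.0, 238.0, 92.0], 0.68), ([520.0, 120.0, 85.0], 0.45)]
scene nest_1 [([527.0, 122.0, 88.0], 0.88), ([523.0, 295.0, 83.0], 0.75), ([522.0, 236.0, 84.0], 0.63), ([522.0, 180.0, 81.0], 0.62), ([574.0, 43.0, 31.0], 0.42)]
```

View pics/f.png

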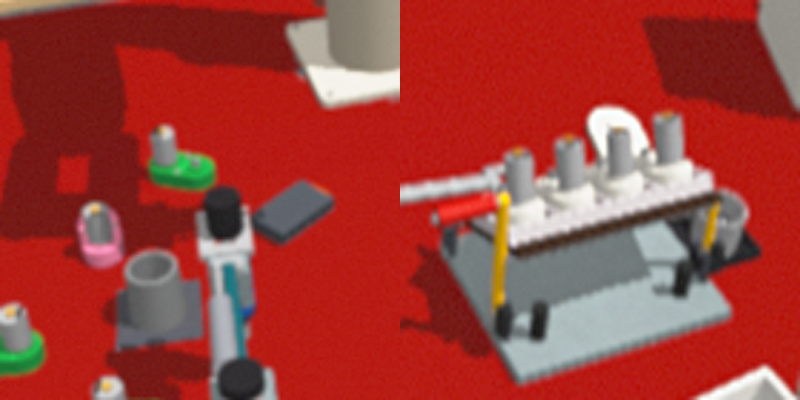

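View pics/f_top.png

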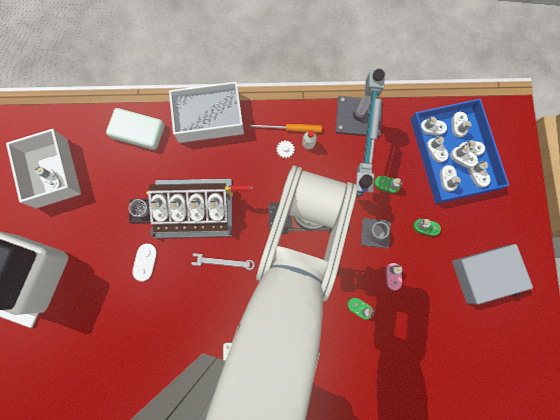

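{"api": "move_arm", "payload": {"deltas": [[0,0,0,0,0],[0,0,0,0,0],[0,0,0,0,0],[0,0,0,0,0],[0,0,0,0,0]]}}

```text
t: 50.33
ee_pos: [421.9, -132.8, 353.7]
orientation: [3.142, -0.0, -0.0]
ft_force: [-0.3, -0.6, -0.4]
width: 88.0
```

```bash
python3 -c "
from ov import *
print([(c,n,np.round(r['location']).tolist()) for c in ('top','scene') if get_image(c) is not None for n in ('driver_hang','leg_handle') for r in place_of(c,n)[:1]])
print(close_job())"
```

```text
[('top', 'driver_hang', [562.0, -314.0, 196.0]), ('top', 'leg_handle', [557.0, 44.0, 151.0]), ('scene', 'driver_hang', [559.0, -314.0, 195.0]), ('scene', 'leg_handle', [563.0, 45.0, 150.0])]
the job is handed in; nothing more can be done
None
```

The screwdriving station is set up and the job is handed in at about 50 s. Everything was done in the order you asked, and the last checks found nothing out of place.

- **Gearmotors:** all four white ones were on the bench. Each now lies in its own nest, with the can at the end away from the hinge. They were placed while the plate was still flat.
- **Screw dish:** it stands on the black shelf, within a few mm of the middle.
- **Prop leg:** I swung it over-centre to its stop. A further push did not move it, and the resisting force rose to about 15 N. The handle now reads about 150 mm above the bench, where the locked position puts it, and the loaded plate stands tilted on the leg.
- **Screwdriver:** it hangs in the balancer fork. I let go only when the wrist force was about 0 N and the arm had settled. The underside of the cap reads about 195 mm above the bench, within the 175 to 205 expected.
- **Left alone:** the other tools and the green and pink look-alikes appear unmoved in the final pictures. The gripper is clear of everything.

**What disagreed or went less smoothly:**
- The two cameras differ by 2 to 5 mm in places.
- The fork turned out to be turned by about 0.11 rad and moved about 12 mm away from the robot as it sank. Its lips pushed on the cap with about 8 N until I followed it.
- One motor was pressed into its nest with about 22 N for a moment.
- I did not see any object get knocked aside.

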